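# Unfold the winder handle and lock the shutter bolt

### The job

Lock up the shutter: first unfold the crank handle of the grey bolt winder from lying along its arm to fully upright, then wind the crank clockwise (seen from above) until the steel bolt is fully home in its keeper and the crank comes up firm, about 15 N of push at the handle. Never force the crank with more than 25 N, let go leaving the handle upright and the bolt home, and leave the bottle, the terminal and the padlock where they are.

Things in the scene. Friction and masses are not known exactly. Their poses are not given: they have to be found in the camera images.
- winder: Bolt winder fixed to the white table: base plate 150 x 300 x 8 mm, grey housing 110 (x) x 130 (y) mm, top 60 mm above the table. Origin on the table below the vertical crank axis, mid-housing; z up; the bolt comes out towards its +y, into a steel keeper 42 mm high at y 115 to 194 mm. The flat crank arm, 18 mm wide, on top may point any way at the start. Winding takes a steady 4 N at the handle.
- crank_axis (a point): Point on the vertical crank axis at the height of the handle's hinge, 89 mm above the table. Axes as the winder's.
- handle_hinge (a point): The handle's hinge pin at the outer end of the crank arm, 75 mm from the crank axis and 89 mm above the table; it goes round with the crank. The pin is level and square to the arm, whose top face is 75 mm above the table.
- handle_end (a point): Free end of the handle, 70 mm from the hinge pin. The handle is a black round grip, 24 mm in diameter, 15 to 70 mm from the pin, that spins freely on its own spindle. Folded, it lies level above the arm with this end near the crank axis; unfolded, it stands over the pin with this end 159 mm above the table.
- handle (a joint): Fold angle of the handle, rad: 0 folded flat along the arm, 1.57 upright against its rigid stop. The hinge is stiff: about 3 N at 50 mm from the pin moves it, and it stays where it is left. Upright, it takes sideways and outward push but folds again if pushed inwards, towards the crank axis.
- bolt_tip (a point): Middle of the end face of the round steel bolt (20 mm diameter), 26 mm above the table. In the winder's frame its y is 73 to 89 mm at the start and 121 mm when home; it moves 8 mm per radian of crank, so the crank needs 4 to 6 rad clockwise.
- hub (a joint): Wind-up of the spring coupling in the crank hub, rad, positive clockwise: 0.0094 per newton of push at the handle (0.04 winding freely). With the bolt home against its rigid stop the handle yields only by this, 0.7 mm per newton. Firm: above 0.10 (11 N); overforced: above 0.235 (25 N). It springs back on letting go; the bolt stays home.
- bottle: Water bottle, 64 mm in diameter, 200 mm tall, standing loose; origin at its foot. Bystander.
- terminal: Black hand-held terminal, 85 x 165 x 32 mm, lying loose; origin at the middle of its underside. Bystander.
- padlock: Brass padlock, 50 x 80 x 22 mm, lying loose; origin under the middle of its brass body. Bystander.

How it is judged:
On the way, in this order (a step that is already met when the one before it is completed fails the run):
1. the handle is unfolded upright (within 0.12 rad) before the bolt has been wound out more than a little (tip short of y 105 mm) (value of joint handle above 1.45 rad and y of bolt_tip in the frame of winder below 0.105 m), for 0.2 s.
2. the bolt is home (within 1.5 mm) and the crank firm, with more than about 11 N at the handle, and the handle is up (value of joint handle above 1.3 rad and value of joint hub above 0.1 rad and y of bolt_tip in the frame of winder above 0.1195 m), for 0.2 s.
At the end, for the whole second after the job is handed in: The bolt tip is home within 1.5 mm, the handle stands upright within 0.27 rad and still, and bottle, terminal and padlock are within 30 mm of where they began (value of joint handle above 1.3 rad and y of bolt_tip in the frame of winder above 0.1195 m and velocity of joint handle below 0.1 rad/s and distance of each of bottle, terminal, padlock from where it was at the start of the episode below 0.03 m); the robot touches nothing.
It fails at once if the crank is overforced (more than 25 N at the handle, either way) (value of joint hub above 0.235 rad or value of joint hub below -0.235 rad).
It fails at once if the bottle, terminal or padlock is pushed away by more than 30 mm (distance of any of bottle, terminal, padlock from where it was at the start of the episode above 0.03 m).
It fails at once if the bottle is tipped over (angle between bottle's own z axis and vertical above 0.5 rad).
It also fails if it takes over 72 s, if anything falls off the work surface, if the arm or the gripper's body presses on something with over 40 N, if the wrist force passes 120 N, or if a joint passes its speed limit or range.

### The arm

A 6-joint arm with a two-finger parallel gripper is mounted at the origin on the work surface. World frame = base frame: x ahead of the robot, y to its left, z up, the work surface at z = 0. Lengths are in m, angles in rad, forces in N, time in s.
With the tool pointing down it reaches from about 0.3 to 0.775 m from the base axis. Payload 14.6 kg.
Tool frame: the origin (TCP) lies at the very end of the fingers, on their centre line; the grasp point (between the pads) lies 19 mm behind it; y points along the fingers, x is the direction in which the jaws open and shut, and the axes are right-handed (so a half turn about y gives the same grasp; the last joint's range is limited). The gripper opens to 94 mm and grips with 3 to 60 N. Pads are 16 mm wide; open, the fingers measure 119 mm over their backs; the gripper's body (75 mm by 177 mm) begins 78 mm behind the grasp point.
Start: joints at [-0.067, 0.3, 1.521, -0, 1.321, -0.067], TCP at [0.55, -0, 0.181] pointing down, gripper open.
Joint ranges: [-3.03, 3.03], [-0.79, 2.21], [0.23, 2.52], [-1.04, 4.18], [0, 3.07], [-2.55, 2.55]. Speed limits (rad/s): [2.22, 2.22, 2.57, 3.14, 3.14, 3.14].

### API

Orientations are given as [roll, pitch, yaw] about the fixed x, y, z axes, in that order (R = Rz(yaw) Ry(pitch) Rx(roll)).
In Python, from station import get_obs, cams, hand_in gives the robot as it stands. The module is installed in compiled form; this text tells all that it offers.
- The arm moves only by the tool step_arm, never from a script. Its argument "plan" is a list of rows, each an object with "grip": the closure, from -1 (fully open) to 1 (shut), so that 0 is half open; "slide": the shift along the tool's x, y, z in m, a list of three; "spin": the turn about the tool's y in degrees. A call has 1 to 20 rows; each row shifts and turns the commanded pose from where the row before left it, along the tool's axes as they then stand; what a row does not reach is not made up. A row lasts 1/12 s, in which the tool goes at most 41.7 mm and 7.16 degrees, less where a joint would pass 70% of its speed; a pose out of reach is approached as far as the arm can. A call is refused whole if a number of a shift passes 0.0417 or a number of a turn 7.16, either way. A call with a gripper value outside its range is refused whole. The fingers move at their own pace and stop on an object; "force" is the grip in N (left out, the last holds). Time passes only in rows, so rows that do not move let the fingers close. It gives the time, the measured TCP pose, the force and the opening at its end, in the units of the state.
- get_obs(): the state, without advancing time (a new reading comes with each control period).
- cams.camera(name): name is "scene" or "side" or "wrist"; returns the picture (384x512x3 uint8, blue, green, red); there is no depth.
- cams.calibration(name): a dict with "K" (3x3 intrinsics, pixels), "T" (4x4, takes a point from camera to world coordinates). Camera axes: x right, y up, looking along -z (the intrinsics and any distortion apply to the point x, -y, -z); pixel columns grow to the right and rows downward; lengths in m; the calibration is good to about 2 mm. A picture is of the moment at which its call begins: read the wrist's pose just before it. calibration takes no time and is no camera call; for the wrist camera it gives the pose at the moment of the call.
- hand_in(): hands the job in, once; it reports no verdict.
The state is a dict: "time_s": time; "qpos": joint angles; "joint_vel": joint speeds; "tau": joint torques, N m; "ee_pos": TCP position; "eef_rot": TCP orientation; "force": force on the tool from outside, world axes, zero at the start; "moment": the same for the moment, N m; "grip_width": finger opening in m.
Only numpy, scipy, OpenCV 4.12 (cv2) and the standard library are available. Lean on these libraries where they do the work, as an engineer would, in place of code of your own. Each camera call takes 0.05 s, during which the arm holds its last target.

## Working session

There is one attempt and no reset: what is moved stays moved. The work goes in short steps, Python scripts to look and compute and a tool call to move; the robot and the scene stay as the last step left them, time stands still between calls to the robot, and variables do not carry over. Pictures are saved under pics/ and viewed, and the job is handed in when it is done.

Besides the shell and the picture viewer there is one more tool, called after ">>>" by a JSON object that holds its "method" and its "body". step_arm: Moves the arm, as the interface text tells. Its arguments: {"type":"object","properties":{"plan":{"type":"array","items":{"type":"object","properties":{"grip":{"type":"number"},"slide":{"type":"array","items":{"type":"number"}},"spin":{"type":"number"}}}},"force":{"type":"number"}},"required":["plan"]}

```bash
mkdir -p pics
python3 - <<'E'
from station import get_obs,cams
import cv2
o=get_obs();print(o)
for n in("scene","side","wrist"):
    c=cams.calibration(n);print(n,c)
    cv2.imwrite(f"pics/{n}0.png",cams.camera(n))
E
```

```text
{'time_s': 0.0, 'qpos': array([-6.66012651e-02,  3.00495655e-01,  1.52154559e+00,  6.09512485e-06,
        1.32071820e+00, -6.65758560e-02]), 'joint_vel': array([-0.00071461, -0.00079396, -0.00112017,  0.00052085,  0.00245246,
        0.00021267]), 'tau': array([-1.53750298e-03, -5.31805658e+01, -3.52735734e+01,  7.07558286e-02,
        2.43994006e-02, -4.79655944e-05]), 'ee_pos': array([5.49718499e-01, 1.68912530e-05, 1.80787898e-01]), 'eef_rot': array([-1.57071281e+00,  1.16381068e-03, -2.68724203e-05]), 'force': array([-0.40017829, -0.14803744,  0.48407548]), 'moment': array([-0.01471502,  0.01837292,  0.01676504]), 'grip_width': 0.09413554324655532}
scene {'K': array([[370.04560881,   0.        , 257.03877261],
       [  0.        , 370.04560881, 190.57079054],
       [  0.        ,   0.        ,   1.        ]]), 'T': array([[-0.27541178, -0.68007028,  0.67945034,  1.15315091],
       [ 0.96118681, -0.18276415,  0.20668133,  0.1083992 ],
       [-0.01637866,  0.71000118,  0.70400999,  0.68139047],
       [ 0.        ,  0.        ,  0.        ,  1.        ]])}
side {'K': array([[4
[... 210 characters left out ...]
,
       [-0.12363312,  0.62006652, -0.77474664, -0.84379908],
       [-0.01820532,  0.77918776,  0.62652614,  0.73659758],
       [ 0.        ,  0.        ,  0.        ,  1.        ]])}
wrist {'K': array([[336.35010743,   0.        , 253.25162087],
       [  0.        , 336.35010743, 192.75951675],
       [  0.        ,   0.        ,   1.        ]]), 'T': array([[ 9.99999361e-01, -3.54345778e-04,  1.07371193e-03,
         5.50427258e-01],
       [ 6.76355610e-05,  9.66669506e-01,  2.56027462e-01,
         7.44335433e-02],
       [-1.12864683e-03, -2.56027226e-01,  9.66668912e-01,
         3.83932650e-01],
       [ 0.00000000e+00,  0.00000000e+00,  0.00000000e+00,
         1.00000000e+00]])}
```

View pics/scene0.png

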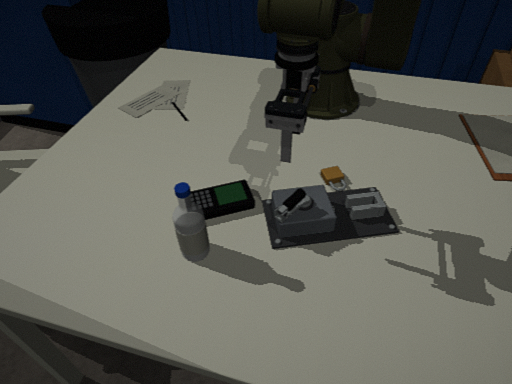

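View pics/side0.png

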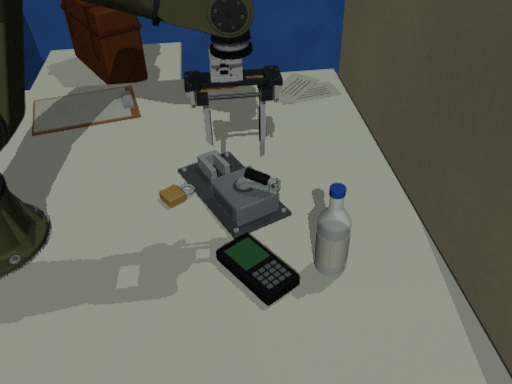

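View pics/wrist0.png

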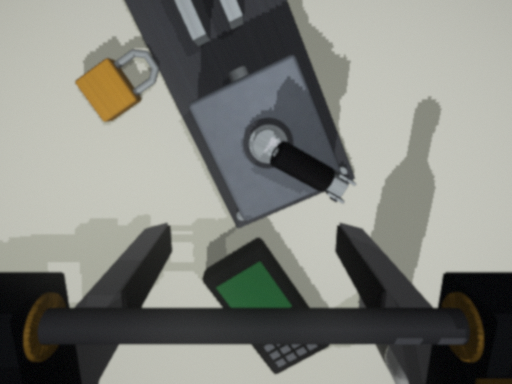

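The wrist view shows everything: hub at about (268,145), the handle running to its hinge at about (342,185), the padlock at (108,90), and the bolt pointing up-left. I'll enlarge it for measuring.

Run:
```python
import cv2
a=cv2.imread("pics/wrist0.png")[40:240,170:370]; cv2.imwrite("pics/w0c.png",cv2.resize(a,None,fx=3,fy=3,interpolation=cv2.INTER_CUBIC))
a=cv2.imread("pics/side0.png")[140:240,170:300]; cv2.imwrite("pics/s0c.png",cv2.resize(a,None,fx=6,fy=6,interpolation=cv2.INTER_CUBIC))
a=cv2.imread("pics/scene0.png")[165:255,250:400]; cv2.imwrite("pics/c0c.png",cv2.resize(a,None,fx=5,fy=5,interpolation=cv2.INTER_CUBIC))
```

```text
(no output)
```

View pics/w0c.png

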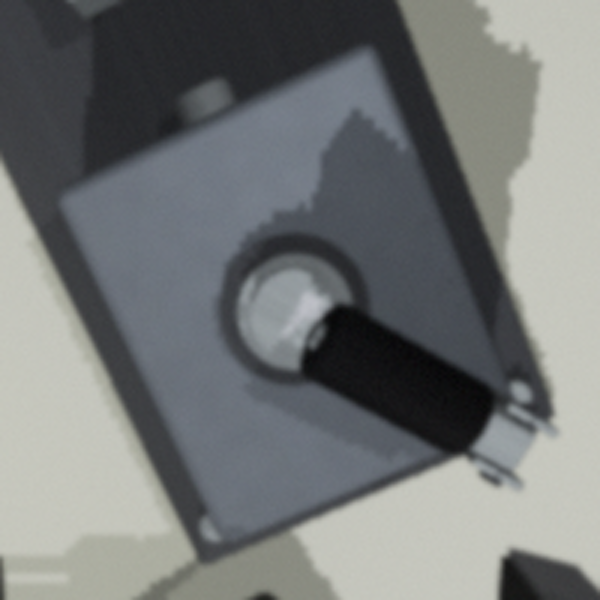

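View pics/s0c.png

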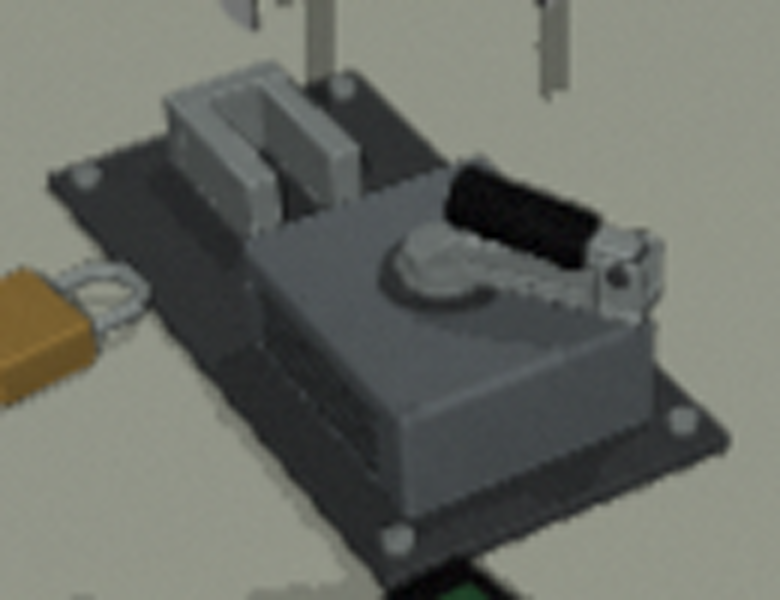

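View pics/c0c.png

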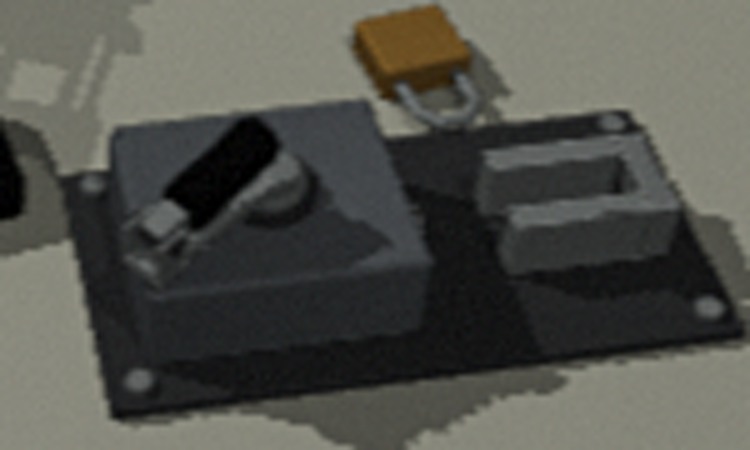

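```bash
cat > geo.py <<'E'
import numpy as np
from station import cams
def proj(c,p):
    p=np.asarray(p,float);q=np.linalg.inv(c["T"])@np.append(p,1)
    v=c["K"]@np.array([q[0],-q[1],-q[2]]);return v[:2]/v[2]
def ray(c,uv,z):
    d=np.linalg.inv(c["K"])@np.array([uv[0],uv[1],1]);d=c["T"][:3,:3]@np.array([d[0],-d[1],-d[2]])
    o=c["T"][:3,3];return o+d*(z-o[2])/d[2]
E
python3 - <<'E'
from geo import *
from scipy.optimize import least_squares
C={n:cams.calibration(n) for n in("scene","side","wrist")}
obs=[]
def add(n,f,ox,oy,L):
    for (u,v),p in L: obs.append((n,np.array([(u+.5)/f+ox-.5,(v+.5)/f+oy-.5]),p))
a,b,h=.055,.065,.06
add("wrist",3,170,40,[((372,47),(a,b,h)),((62,200),(-a,b,h))])
add("side",6,170,140,[((248,240),(-a,b,h)),((402,418),(-a,-b,h)),((655,325),(a,-b,h))])
add("scene",5,250,165,[((112,130),(-a,-b,h)),((370,102),(-a,b,h)),((430,262),(a,b,h)),((148,300),(a,-b,h))])
hp=[("wrist",np.array([(503.5)/3+169.5,435.5/3+39.5])),("side",np.array([(622.5)/6+169.5,275.5/6+139.5]))]
def W(x,p):
    c,s=np.cos(x[2]),np.sin(x[2]);return np.array([x[0]+c*p[0]-s*p[1],x[1]+s*p[0]+c*p[1],p[2]])
f=lambda x:np.concatenate([proj(C[n],W(x,p))-uv for n,uv,p in obs])
r=least_squares(f,[.58,.2,.4],loss="soft_l1");print(r.x,f(r.x).reshape(-1,2).round(1).tolist())
x=r.x
print("axis px",proj(C["wrist"],[x[0],x[1],.075]))
for n,uv in hp:
    q=ray(C[n],uv,.089);d=q[:2]-x[:2];print(n,q,np.hypot(*d),np.arctan2(d[1],d[0]))
print(proj(C["wrist"],[.55,0,.181]))
# bystanders
w=C["wrist"]
print("padlock",ray(w,(108,90),.022),"terminal corners",[ray(w,p,.032)[:2].round(3) for p in((205,280),(260,239),(275,373),(328,345))])
s=C["side"];print("bottle",ray(s,(332,268),0), "bottle top",ray(s,(338,190),.2))
# bolt tip end top edge
q=ray(w,((202)/3+170,90/3+40),.036);print("bolt tip-ish",q)
E
```

```text
[0.56537272 0.03551716 0.42201379] [[2.8, -1.1], [-3.1, -0.3], [-1.5, 0.0], [0.5, 1.2], [1.7, -0.6], [-2.5, -1.2], [-1.1, -1.6], [0.1, 0.3], [-1.3, -0.3]]
axis px [269.84976722 147.54205796]
wrist [0.6259454 0.0038652 0.089    ] 0.06834395437908164 -0.4815206853114869
side [ 0.62510717 -0.00847954  0.089     ] 0.0741883656495278 -0.6348297168778047
[252.86782511 223.9625189 ]
padlock [0.40040964 0.08804146 0.022     ] terminal corners [array([ 0.494, -0.124]), array([ 0.558, -0.073]), array([ 0.578, -0.254]), array([ 0.642, -0.212])]
bottle [ 0.71930831 -0.18186144  0.        ] bottle top [ 0.71499236 -0.18157158  0.2       ]
bolt tip-ish [0.5345617  0.10620134 0.036     ]
```

>>> {"method": "step_arm", "body": {"plan": [{"grip": -1,"slide": [0.008,0,0.02],"spin": 0},{"grip": -1,"slide": [0.007,0,0.02],"spin": 0},{"grip": -1,"slide": [0,0,0.005],"spin": 0},{"grip": -1,"slide": [0,0,0],"spin": 0},{"grip": -1,"slide": [0,0,0],"spin": 0}]}}

```text
time_s: 0.57
ee_pos: [0.5647, 0.0447, 0.1811]
eef_rot: [-1.571, 0.001, 0.001]
force: [0.3, -0.2, 0.3]
grip_width: 0.0939
```

Run:
```python
from geo import *
import cv2
from station import get_obs
c=cams.calibration("wrist");np.savez("pics/w1.npz",**c)
a=cams.camera("wrist");cv2.imwrite("pics/w1.png",a)
print(get_obs()["ee_pos"],c["T"][:3,3])
cv2.imwrite("pics/w1c.png",cv2.resize(a[80:280,150:350],None,fx=3,fy=3,interpolation=cv2.INTER_CUBIC))
for z in(.06,.075,.089):print(z,(proj(c,[.5654,.0355,z])-[150,80])*3)
```

```text
[0.56470931 0.0443885  0.1812196 ] [0.56523133 0.11919437 0.38416601]
0.06 [310.74747248 331.7116471 ]
0.075 [310.76113383 343.52537041]
0.089 [310.77504957 355.55907974]
```

View pics/w1.png

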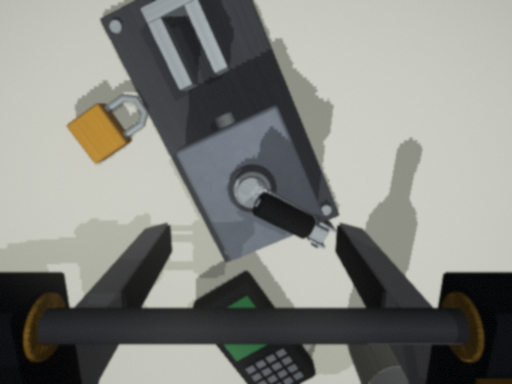

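View pics/w1c.png

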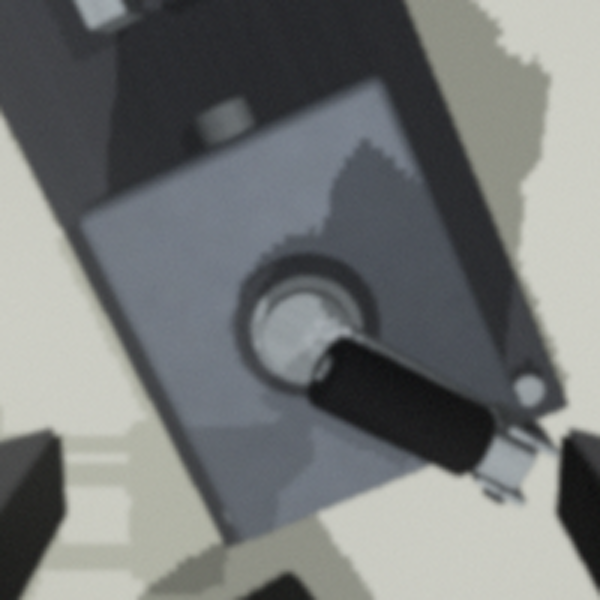

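Run:
```python
from geo import *
from scipy.optimize import least_squares
C={n:cams.calibration(n) for n in("scene","side")};C["w1"]=dict(np.load("pics/w1.npz"))
obs=[]
def add(n,f,ox,oy,L):
    for (u,v),p in L: obs.append((n,np.array([(u+.5)/f+ox-.5,(v+.5)/f+oy-.5]),p))
a,b,h=1,1,.06
add("w1",3,150,80,[((379,80),(a,b,h)),((81,217),(-a,b,h)),((228,546),(-a,-b,h)),((304.5,325),(0,0,.061))])
add("side",6,170,140,[((248,240),(-a,b,h)),((402,418),(-a,-b,h)),((655,325),(a,-b,h)),((437,264),(0,0,.065))])
add("scene",5,250,165,[((112,130),(-a,-b,h)),((370,102),(-a,b,h)),((430,262),(a,b,h)),((148,300),(a,-b,h)),((278,195),(0,0,.065))])
def W(x,p):
    c,s=np.cos(x[2]),np.sin(x[2]);X,Y=p[0]*x[3],p[1]*x[4];return np.array([x[0]+c*X-s*Y,x[1]+s*X+c*Y,p[2]])
for sel in(("w1",),("side",),("scene",),("w1","side","scene")):
    f=lambda x:np.concatenate([proj(C[n],W(x,p))-uv for n,uv,p in obs if n in sel])
    r=least_squares(f,[.565,.04,.4,.055,.065]);print(sel,r.x.round(4),f(r.x).reshape(-1,2).round(1).tolist())
w=C["w1"]
pt=lambda u,v,z:ray(w,((u+.5)/3+149.5,(v+.5)/3+79.5),z)
g1=pt(328,372,.089);g2=pt(478,445,.089);hg=pt(506,460,.095)
print(g1,g2,hg,np.arctan2(*(g2-g1)[1::-1]))
print("tip",pt(220,110,.036))
```

```text
('w1',) [0.5624 0.0376 0.3977 0.053  0.0626] [[0.9, 1.0], [-1.8, -0.8], [1.6, -1.1], [-0.6, 0.8]]
('side',) [0.564  0.0364 0.4073 0.0523 0.0634] [[-0.5, -0.5], [-0.0, 0.1], [-0.6, -0.4], [1.1, 0.7]]
('scene',) [0.5677 0.0399 0.415  0.052  0.0632] [[0.1, 0.4], [0.3, 0.4], [0.7, 0.7], [0.8, -0.3], [-2.0, -1.2]]
('w1', 'side', 'scene') [0.5633 0.0379 0.4042 0.0532 0.0627] [[1.4, 0.2], [-1.4, -0.8], [2.9, -1.1], [0.3, 0.5], [-1.0, -0.6], [-1.1, -0.3], [-0.9, -1.0], [0.7, 0.3], [0.1, -1.6], [-0.2, -1.1], [-0.2, -0.2], [0.3, -1.8], [-2.5, -2.7]]
[0.57035703 0.03060573 0.089     ] [0.61716104 0.006936   0.089     ] [0.62488718 0.00433922 0.095     ] -0.46821322612707916
tip [0.53445165 0.10672306 0.036     ]
```

>>> {"method": "step_arm", "body": {"plan": [{"grip": -1,"slide": [0.011,0,-0.011],"spin": -7},{"grip": -1,"slide": [0,0.0,0],"spin": -7},{"grip": -1,"slide": [0,0,0],"spin": -7},{"grip": -1,"slide": [0,0,0],"spin": -7},{"grip": -1,"slide": [0,0,0],"spin": -7},{"grip": -1,"slide": [0,0,0],"spin": -7},{"grip": -1,"slide": [0,0,0],"spin": -7},{"grip": -1,"slide": [0,0,0],"spin": -7},{"grip": -1,"slide": [0,0,0],"spin": -6.5},{"grip": -1,"slide": [0,0,0],"spin": 0},{"grip": -1,"slide": [0,0,0],"spin": 0}]}}

```text
time_s: 1.53
ee_pos: [0.5759, 0.0333, 0.1814]
eef_rot: [-1.571, 0.0, 1.086]
force: [1.1, -0.0, -0.5]
grip_width: 0.0942
```

Run:
```python
from geo import *
import cv2
from station import get_obs
c=cams.calibration("wrist");np.savez("pics/w2.npz",**c)
a=cams.camera("wrist");cv2.imwrite("pics/w2.png",a)
o=get_obs();print(o["ee_pos"],o["eef_rot"],o["qpos"])
```

```text
[0.57588054 0.03342013 0.18137223] [-1.57082810e+00  3.80481482e-05  1.08599210e+00] [-5.49788322e-03  3.59875736e-01  1.44156765e+00 -4.97311344e-05
  1.34013862e+00 -1.09147861e+00]
```

View pics/w2.png

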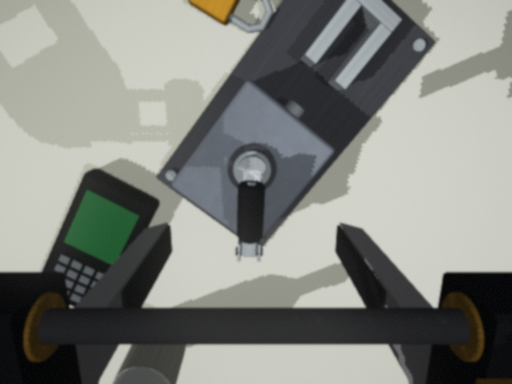

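Run:
```python
from geo import *
import cv2
c=dict(np.load("pics/w2.npz"))
a=cv2.imread("pics/w2.png")
cv2.imwrite("pics/w2c.png",cv2.resize(a[135:275,180:320],None,fx=4,fy=4,interpolation=cv2.INTER_CUBIC))
print(c["T"].round(4))
```

```text
[[ 4.656e-01 -8.555e-01 -2.265e-01  5.106e-01]
 [ 8.850e-01  4.500e-01  1.193e-01  6.800e-02]
 [-1.000e-04 -2.560e-01  9.667e-01  3.845e-01]
 [ 0.000e+00  0.000e+00  0.000e+00  1.000e+00]]
```

View pics/w2c.png

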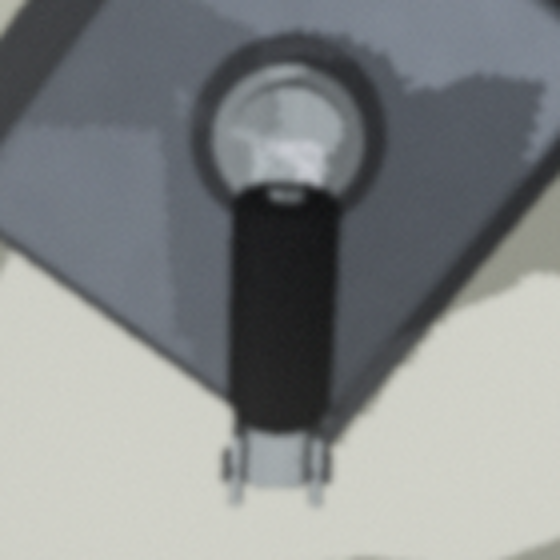

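Run:
```python
from geo import *
c=dict(np.load("pics/w2.npz"))
pt=lambda u,v,z:ray(c,((u+.5)/4+179.5,(v+.5)/4+134.5),z)
A=pt(289,130,.061);B=pt(286.5,195,.089);D=pt(283,428,.089);H=pt(276.5,463,.089)
for p in(A,B,D,H):print(p,np.hypot(*(p-A)[:2]),np.arctan2(*(p-A)[1::-1]))
print(np.arctan2(*(D-B)[1::-1]),np.arctan2(*(H-B)[1::-1]))
t=np.array([.57588,.03342]);R=np.array([[np.cos(1.086),np.sin(1.086)],[-np.sin(1.086),np.cos(1.086)]])
for n,p in(("A",A),("B",B),("D",D),("H",H)):print(n,"tool x,z",R@(p[:2]-t))
```

```text
[0.56288101 0.03896716 0.061     ] 0.0 0.0
[0.57124001 0.03404981 0.089     ] 0.00969811002309209 -0.5317498937452649
[0.62084999 0.0069187  0.089     ] 0.06623825173543925 -0.5050327238439767
[0.62805207 0.00135958 0.089     ] 0.07524358363258307 -0.5233806354790459
-0.5004508895911309 -0.5221423413085431
A tool x,z [-0.00114994  0.01408625]
B tool x,z [-0.00160513  0.00439883]
D tool x,z [-0.00249027 -0.05213844]
H tool x,z [-0.00405244 -0.06110133]
```

>>> {"method": "step_arm", "body": {"plan": [{"grip": -1,"slide": [-0.002,0.0,-0.014],"spin": 1.7},{"grip": -1,"slide": [0,0.03,0],"spin": 0},{"grip": -1,"slide": [0,0.03,0],"spin": 0},{"grip": -1,"slide": [0,0.03,0],"spin": 0},{"grip": -1,"slide": [0,0.018,0],"spin": 0},{"grip": -1,"slide": [0,0,0],"spin": 0},{"grip": -1,"slide": [0,0,0],"spin": 0}]}}

```text
time_s: 2.17
ee_pos: [0.5873, 0.0256, 0.0734]
eef_rot: [-1.57, 0.0, 1.059]
force: [0.9, -0.3, 0.4]
grip_width: 0.0938
```

Run:
```python
from geo import *
import cv2
a=cams.camera("side");b=cams.camera("scene")
cv2.imwrite("pics/s3.png",cv2.hconcat([cv2.resize(a[100:260,150:310],None,fx=2.4,fy=2.4),cv2.resize(b[120:280,220:380],None,fx=2.4,fy=2.4)]))
```

```text
(no output)
```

View pics/s3.png

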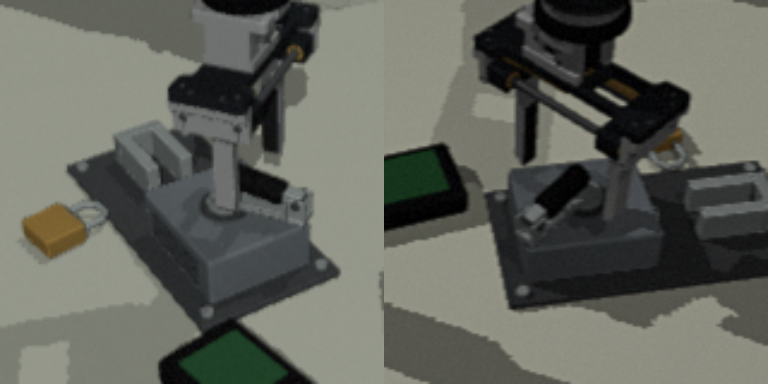

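>>> {"method": "step_arm", "body": {"force": 10, "plan": [{"grip": 0.2},{"grip": 0.2},{"grip": 0.2},{"grip": 0.4},{"grip": 0.4},{"grip": 0.4},{"grip": 1},{"grip": 1},{"grip": 1},{"grip": 1}]}}

```text
schema error: expected keys grip, slide, spin
```

>>> {"method": "step_arm", "body": {"force": 10, "plan": [{"grip": 0.2,"slide": [0,0,0],"spin": 0},{"grip": 0.2,"slide": [0,0,0],"spin": 0},{"grip": 0.2,"slide": [0,0,0],"spin": 0},{"grip": 0.2,"slide": [0,0,0],"spin": 0},{"grip": 0.4,"slide": [0,0,0],"spin": 0},{"grip": 0.4,"slide": [0,0,0],"spin": 0},{"grip": 1,"slide": [0,0,0],"spin": 0},{"grip": 1,"slide": [0,0,0],"spin": 0},{"grip": 1,"slide": [0,0,0],"spin": 0}]}}

```text
time_s: 3.02
ee_pos: [0.5875, 0.0258, 0.0733]
eef_rot: [-1.571, 0.0, 1.061]
force: [1.1, -0.2, 0.1]
grip_width: 0.0375
```

>>> {"method": "step_arm", "body": {"plan": [{"grip": 1,"slide": [0,0,0],"spin": 0},{"grip": 1,"slide": [0,0,0],"spin": 0},{"grip": 1,"slide": [0,0,0],"spin": 0},{"grip": 1,"slide": [0,0,0],"spin": 0},{"grip": 1,"slide": [0,0,0],"spin": 0}]}}

```text
time_s: 3.43
ee_pos: [0.5873, 0.0255, 0.0733]
eef_rot: [-1.571, 0.001, 1.061]
force: [-2.5, -2.2, 0.5]
grip_width: 0.0233
```

>>> {"method": "step_arm", "body": {"plan": [{"grip": 1,"slide": [0,-0.0082,-0.0007],"spin": 0},{"grip": 1,"slide": [0,-0.008,-0.0022],"spin": 0},{"grip": 1,"slide": [0,-0.0075,-0.0034],"spin": 0},{"grip": 1,"slide": [0,-0.0067,-0.0048],"spin": 0},{"grip": 1,"slide": [0,0,0],"spin": 0}]}}

```text
time_s: 3.85
ee_pos: [0.5989, 0.0202, 0.1061]
eef_rot: [-1.574, -0.002, 1.061]
force: [-0.2, -0.1, 0.5]
grip_width: 0.0006
```

The grip slipped off (width 0). I'll look at the handle before opening again.

```bash
cat > look.py <<'E'
import cv2,sys
from station import cams
n=sys.argv[1]
a=cams.camera("side");b=cams.camera("scene")
cv2.imwrite(f"pics/{n}.png",cv2.hconcat([cv2.resize(a[100:260,150:310],None,fx=2.5,fy=2.5,interpolation=cv2.INTER_CUBIC),cv2.resize(b[120:280,220:380],None,fx=2.5,fy=2.5,interpolation=cv2.INTER_CUBIC)]))
E
python3 look.py s4
```

```text
(no output)
```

View pics/s4.png

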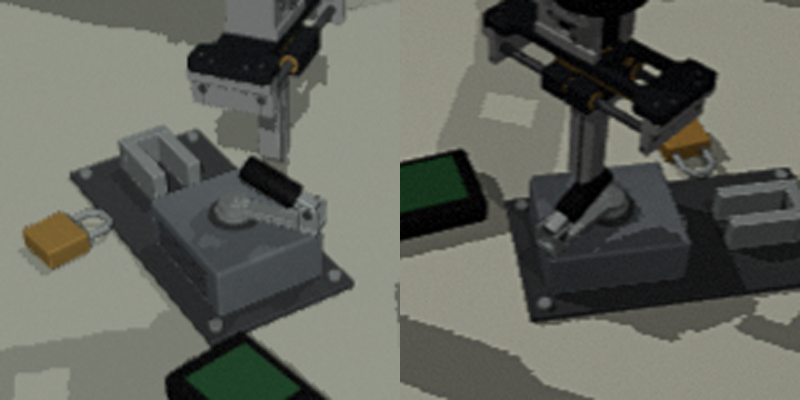

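>>> {"method": "step_arm", "body": {"force": 28, "plan": [{"grip": 0,"slide": [0,-0.02,0],"spin": 0},{"grip": 0,"slide": [0,0,0.012],"spin": 0},{"grip": 0,"slide": [0,0,0],"spin": 0},{"grip": 0,"slide": [0,0,0],"spin": 0},{"grip": 0,"slide": [0,0,0],"spin": 0},{"grip": 0,"slide": [0,0,0],"spin": 0},{"grip": 0,"slide": [0,0,0],"spin": 0},{"grip": 0,"slide": [0,0,0],"spin": 0}]}}

```text
time_s: 4.62
ee_pos: [0.5867, 0.0261, 0.1234]
eef_rot: [-1.57, 0.0, 1.061]
force: [0.2, 0.5, -0.2]
grip_width: 0.0464
```

Run:
```python
from geo import *
import cv2
c=cams.calibration("wrist");np.savez("pics/w5.npz",**c)
a=cams.camera("wrist")
cv2.imwrite("pics/w5.png",cv2.resize(a,None,fx=1.5,fy=1.5,interpolation=cv2.INTER_CUBIC))
b=cams.camera("side");cv2.imwrite("pics/s5.png",cv2.resize(b[140:230,180:300],None,fx=6,fy=6,interpolation=cv2.INTER_CUBIC))
```

```text
(no output)
```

View pics/w5.png

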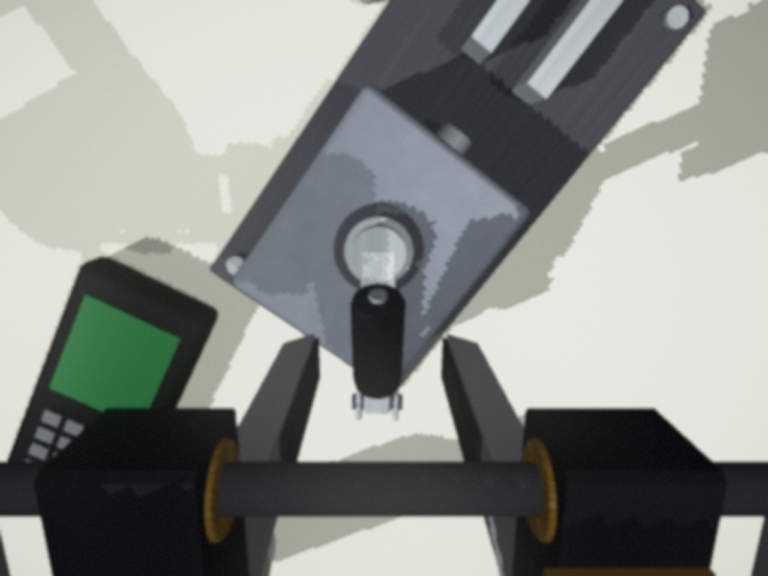

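View pics/s5.png

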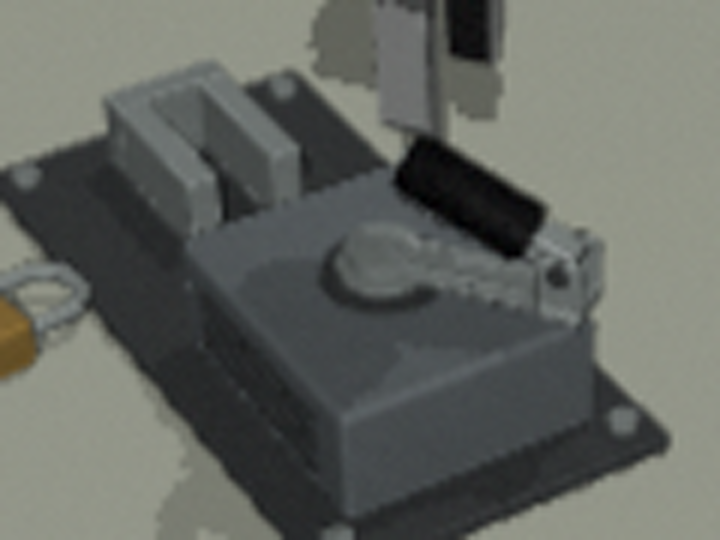

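Run:
```python
from geo import *
c=dict(np.load("pics/w5.npz"));u=np.array([np.cos(-.515),np.sin(-.515)]);s=cams.calibration("side")
for d in(10,15,20,25,30):
    f=np.radians(d);r=.075-.07*np.cos(f);p=[.563+u[0]*r,.0388+u[1]*r,.089+.07*np.sin(f)]
    print(d,proj(c,p)*1.5,(proj(s,p)-[180,140])*6)
```

```text
10 [378.01327816 275.28905641] [388.89409875 187.53491412]
15 [377.94890513 281.21076617] [391.60182014 175.07444302]
20 [377.87762563 288.48204763] [395.63610048 163.11930802]
25 [377.79978853 297.1134406 ] [400.98227952 151.76510752]
30 [377.71591113 307.09108892] [407.6154115  141.10517676]
```

>>> {"method": "step_arm", "body": {"force": 28, "plan": [{"grip": 0,"slide": [0,0.02,0],"spin": 0},{"grip": 0,"slide": [0,0.016,0],"spin": 0},{"grip": 0,"slide": [0,0,0],"spin": 0},{"grip": 0.4,"slide": [0,0,0],"spin": 0},{"grip": 0.4,"slide": [0,0,0],"spin": 0},{"grip": 1,"slide": [0,0,0],"spin": 0},{"grip": 1,"slide": [0,0,0],"spin": 0},{"grip": 1,"slide": [0,0,0],"spin": 0},{"grip": 1,"slide": [0,0,0],"spin": 0},{"grip": 1,"slide": [0,0,0],"spin": 0}]}}

```text
time_s: 5.55
ee_pos: [0.5868, 0.0259, 0.0882]
eef_rot: [-1.571, 0.0, 1.061]
force: [-2.9, -2.5, 3.1]
grip_width: 0.0224
```

>>> {"method": "step_arm", "body": {"plan": [{"grip": 1,"slide": [0,-0.0053,-0.0027],"spin": 0},{"grip": 1,"slide": [0,-0.0053,-0.0035],"spin": 0},{"grip": 1,"slide": [0,-0.0048,-0.0042],"spin": 0},{"grip": 1,"slide": [0,0,0],"spin": 0}]}}

```text
time_s: 5.88
ee_pos: [0.5969, 0.0205, 0.1042]
eef_rot: [-1.573, -0.0, 1.061]
force: [0.0, -4.1, 0.1]
grip_width: 0.018
```

Run:
```python
from geo import *
import cv2
a=cams.camera("wrist")
b=cams.camera("side");cv2.imwrite("pics/s6.png",cv2.hconcat([cv2.resize(b[130:230,180:300],(480,400),interpolation=cv2.INTER_CUBIC),cv2.resize(a[130:290,160:320],(400,400),interpolation=cv2.INTER_CUBIC)])[:, :800])
```

```text
(no output)
```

View pics/s6.png

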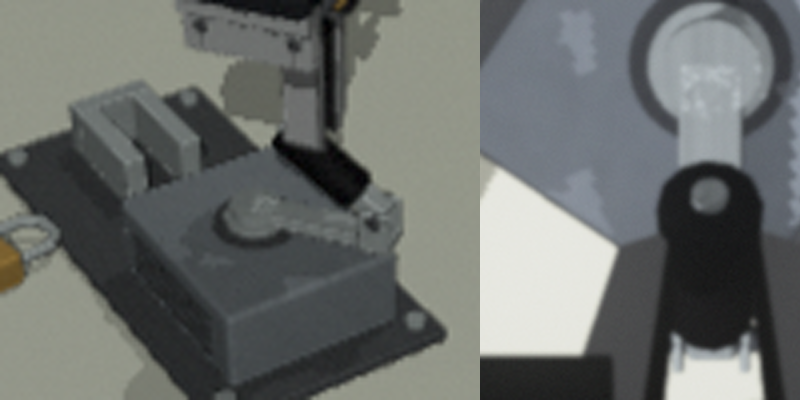

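Run:
```python
from geo import *
from station import get_obs
s=cams.calibration("side");w=cams.calibration("wrist")
S=lambda p:((proj(s,p)-[180,130])*4).round()
Wp=lambda p:((proj(w,p)-[160,130])*2.5+[480,0]).round()
o=get_obs();print(o["ee_pos"],o["grip_width"])
t=o["ee_pos"];j=np.array([np.cos(1.06),np.sin(1.06),0])
print("tcp",S(t),"near finger tip",S(t-j*.012),"19up",S(t+[0,0,.019]))
u=np.array([np.cos(-.515),np.sin(-.515)])
H=[.563+.075*u[0],.0388+.075*u[1],.089];print("hinge",S(H),Wp(H))
for d in(15,20,25,30,35,40,45,50):
    f=np.radians(d);P=lambda L:[.563+u[0]*(.075-L*np.cos(f)),.0388+u[1]*(.075-L*np.cos(f)),.089+L*np.sin(f)]
    print(d,S(P(.07)),S(P(.015)),Wp(P(.07)),P(.05)[2])
```

```text
[0.59666201 0.02064646 0.10379743] 0.01746521567383938
tcp [314. 173.] near finger tip [305. 185.] 19up [313. 144.]
hinge [376. 210.] [708. 337.]
15 [261. 157.] [351. 198.] [709. 118.] 0.10194095225512603
20 [264. 149.] [352. 197.] [709. 131.] 0.10610100716628343
25 [267. 141.] [353. 195.] [709. 146.] 0.11013091308703497
30 [272. 134.] [354. 194.] [709. 164.] 0.11399999999999999
35 [277. 127.] [355. 192.] [709. 185.] 0.11767882181755229
40 [283. 121.] [356. 191.] [708. 208.] 0.12113938048432696
45 [290. 116.] [358. 190.] [708. 233.] 0.12435533905932737
50 [297. 111.] [359. 189.] [708. 260.] 0.12730222215594889
```

Run:
```python
from geo import *
import cv2
b=cams.camera("side");a=cams.camera("scene")
cv2.imwrite("pics/s7.png",cv2.hconcat([cv2.resize(b[130:205,215:290],(400,400),interpolation=cv2.INTER_CUBIC),cv2.resize(a[145:220,260:335],(400,400),interpolation=cv2.INTER_CUBIC)]))
```

```text
(no output)
```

View pics/s7.png

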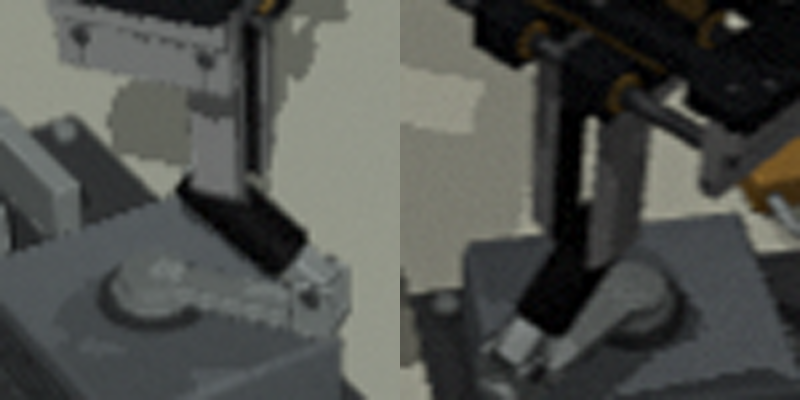

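Run:
```python
from geo import *
from station import get_obs
s=cams.calibration("side");c=cams.calibration("scene")
j=np.array([np.cos(1.06),np.sin(1.06),0])
t=np.array([.5873,.0256,.0734])
print((proj(s,t-j*.047)-[150,100])*2.4,(proj(s,t-j*.059)-[150,100])*2.4,"scene",(proj(c,t+j*.047)-[220,120])*2.4+[384,0],(proj(c,t+j*.059)-[220,120])*2.4+[384,0])
t=get_obs()["ee_pos"]
for k in(.008,.02):print((proj(s,t-j*k)-[215,130])*5.33,(proj(c,t+j*k)-[260,145])*5.33+[400,0])
```

```text
[230.0568236  229.44816587] [224.72121537 237.30071398] scene [604.41914655 229.83464068] [614.81479291 236.85785463]
[223.74933018 240.9531173 ] [591.74064672 291.07573275]
[212.44760048 257.41178433] [614.36636595 306.13680458]
```

The pictures show the fingertips about 10 mm higher than the reported TCP suggests. They also show the pads pinching only the top of the grip, so I'll regrasp lower.

>>> {"method": "step_arm", "body": {"force": 28, "plan": [{"grip": 0.2,"slide": [0,0,0],"spin": 0},{"grip": 0.2,"slide": [0,0,0],"spin": 0},{"grip": 0.2,"slide": [0,0,0],"spin": 0},{"grip": 0.2,"slide": [0,0,0],"spin": 0},{"grip": 0.2,"slide": [0,0.009,0],"spin": 0},{"grip": 0.2,"slide": [0,0.009,0.002],"spin": 0},{"grip": 0.2,"slide": [0,0,0],"spin": 0},{"grip": 1,"slide": [0,0,0],"spin": 0},{"grip": 1,"slide": [0,0,0],"spin": 0},{"grip": 1,"slide": [0,0,0],"spin": 0},{"grip": 1,"slide": [0,0,0],"spin": 0},{"grip": 1,"slide": [0,0,0],"spin": 0}]}}

```text
time_s: 7.08
ee_pos: [0.594, 0.0218, 0.0852]
eef_rot: [-1.571, 0.0, 1.061]
force: [-2.5, -3.0, -1.0]
grip_width: 0.0233
```

Run:
```python
from geo import *
import cv2
b=cams.camera("side");a=cams.camera("scene");cv2.imwrite("pics/s8.png",cv2.hconcat([cv2.resize(b[130:205,215:290],(400,400),interpolation=cv2.INTER_CUBIC),cv2.resize(a[145:220,260:335],(400,400),interpolation=cv2.INTER_CUBIC)]))
```

```text
(no output)
```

View pics/s8.png

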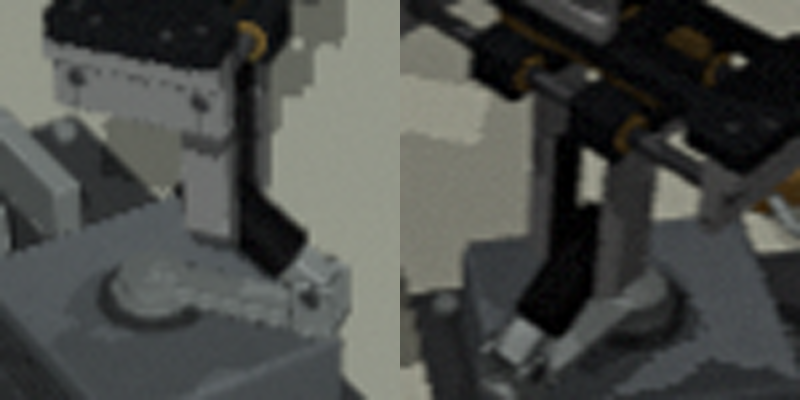

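>>> {"method": "step_arm", "body": {"plan": [{"grip": 1,"slide": [0,-0.0052,-0.0044],"spin": 0},{"grip": 1,"slide": [0,-0.0046,-0.005],"spin": 0},{"grip": 1,"slide": [0,0,0],"spin": 0}]}}

```text
time_s: 7.43
ee_pos: [0.6027, 0.0171, 0.0953]
eef_rot: [-1.57, 0.0, 1.061]
force: [-2.3, -2.0, -4.8]
grip_width: 0.0234
```

>>> {"method": "step_arm", "body": {"plan": [{"grip": 1,"slide": [0,-0.0038,-0.0057],"spin": 0},{"grip": 1,"slide": [0,-0.003,-0.0061],"spin": 0},{"grip": 1,"slide": [0,0,0],"spin": 0}]}}

```text
time_s: 7.68
ee_pos: [0.6131, 0.0114, 0.1021]
eef_rot: [-1.571, -0.0, 1.061]
force: [-2.5, -1.8, -2.8]
grip_width: 0.0231
```

Run:
```python
from geo import *
import cv2
from station import get_obs
print(get_obs()["force"])
b=cams.camera("side");a=cams.camera("scene");cv2.imwrite("pics/s9.png",cv2.hconcat([cv2.resize(b[130:205,215:290],(400,400),interpolation=cv2.INTER_CUBIC),cv2.resize(a[145:220,260:335],(400,400),interpolation=cv2.INTER_CUBIC)]))
```

```text
[-2.54943209 -1.79687104 -2.79436377]
```

View pics/s9.png

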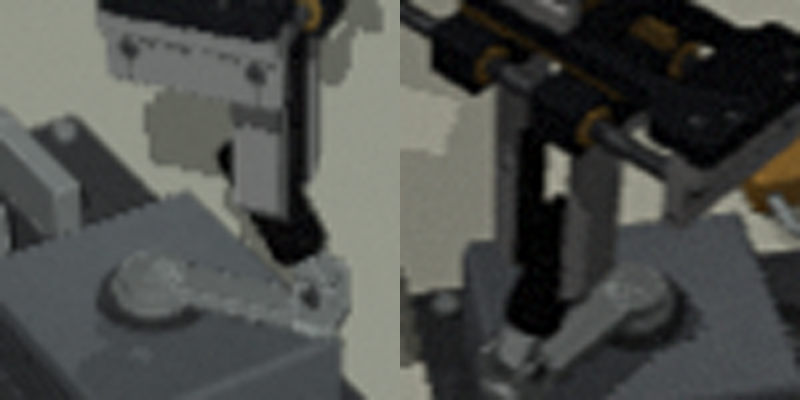

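>>> {"method": "step_arm", "body": {"plan": [{"grip": 1,"slide": [0,-0.002,-0.0065],"spin": 0},{"grip": 1,"slide": [0,-0.0012,-0.0065],"spin": 0},{"grip": 1,"slide": [0,0,0],"spin": 0}]}}

```text
time_s: 8.03
ee_pos: [0.6243, 0.0054, 0.1054]
eef_rot: [-1.571, -0.0, 1.061]
force: [-4.2, -1.7, 2.0]
grip_width: 0.0215
```

>>> {"method": "step_arm", "body": {"plan": [{"grip": 1,"slide": [0,0,-0.003],"spin": 0},{"grip": 1,"slide": [0,0,-0.001],"spin": 0},{"grip": 1,"slide": [0,0,0],"spin": 0}]}}

```text
time_s: 8.28
ee_pos: [0.6274, 0.0038, 0.1056]
eef_rot: [-1.571, -0.0, 1.061]
force: [-7.0, 0.0, 1.1]
grip_width: 0.0209
```

>>> {"method": "step_arm", "body": {"plan": [{"grip": 1,"slide": [0,0,-0.0015],"spin": 0},{"grip": 1,"slide": [0,0,0],"spin": 0},{"grip": 1,"slide": [0,0,0],"spin": 0}]}}

```text
time_s: 8.53
ee_pos: [0.6286, 0.0032, 0.1057]
eef_rot: [-1.571, -0.001, 1.061]
force: [-8.0, 0.6, 3.4]
grip_width: 0.0208
```

Run:
```python
from geo import *
import cv2
b=cams.camera("side");a=cams.camera("scene");cv2.imwrite("pics/s10.png",cv2.hconcat([cv2.resize(b[130:205,215:290],(400,400),interpolation=cv2.INTER_CUBIC),cv2.resize(a[145:220,250:325],(400,400),interpolation=cv2.INTER_CUBIC)]))
```

```text
(no output)
```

View pics/s10.png

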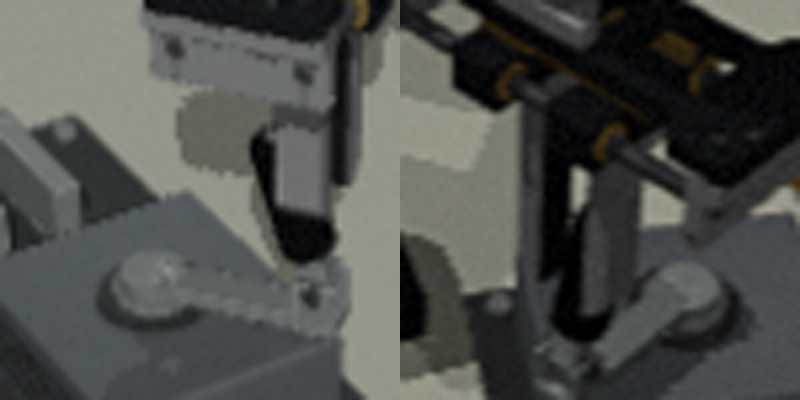

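>>> {"method": "step_arm", "body": {"force": 28, "plan": [{"grip": 0,"slide": [0,0,0],"spin": 0},{"grip": 0,"slide": [0,0,0],"spin": 0},{"grip": 0,"slide": [0,0,0],"spin": 0},{"grip": 0,"slide": [0,0,0],"spin": 0},{"grip": 0,"slide": [0,-0.005,0.003],"spin": 0},{"grip": 0,"slide": [0,-0.005,0.004],"spin": 0},{"grip": 0,"slide": [0,0,0],"spin": 0}]}}

```text
time_s: 9.22
ee_pos: [0.6227, 0.0066, 0.1165]
eef_rot: [-1.572, -0.001, 1.061]
force: [-0.9, 0.6, -0.6]
grip_width: 0.0471
```

Run:
```python
from geo import *
import cv2
b=cams.camera("side");a=cams.camera("wrist");cv2.imwrite("pics/s11.png",cv2.hconcat([cv2.resize(b[130:205,215:290],(400,400),interpolation=cv2.INTER_CUBIC),cv2.resize(a[180:330,180:330],(400,400),interpolation=cv2.INTER_CUBIC)]))
u=np.array([np.cos(-.515),np.sin(-.515)]);s=cams.calibration("side");w=cams.calibration("wrist")
for d in(60,65,70,75,80,85,90):
    f=np.radians(d);r=.075-.07*np.cos(f);p=[.563+u[0]*r,.0388+u[1]*r,.089+.07*np.sin(f)]
    print(d,(proj(s,p)-[215,130])*5.33,(proj(w,p)-[180,180])*2.667+[400,0])
```

```text
60 [232.47126026 138.9689339 ] [588.80119786  40.35551222]
65 [244.94653905 135.79776028] [588.59870743  71.16621233]
70 [258.04779871 133.73516066] [588.40667705 102.73157324]
75 [271.67136286 132.80862559] [588.22848062 134.53171096]
80 [285.70694371 133.03564809] [588.06718378 166.03260218]
85 [300.03866314 134.42322495] [587.925415   196.70779299]
90 [314.54620538 136.96749026] [587.80526338 226.05965948]
```

View pics/s11.png

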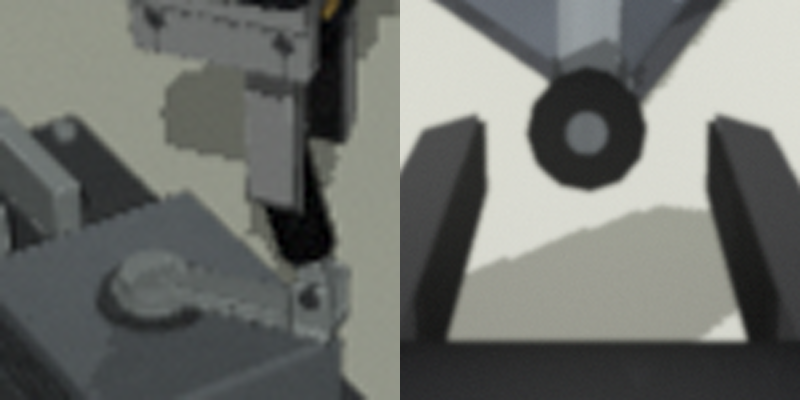

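>>> {"method": "step_arm", "body": {"plan": [{"grip": 0,"slide": [0,-0.002,0.004],"spin": 7},{"grip": 0,"slide": [0,0,0],"spin": 7},{"grip": 0,"slide": [0,0,0],"spin": 7},{"grip": 0,"slide": [0,0,0],"spin": 7},{"grip": 0,"slide": [0,0,0],"spin": 7},{"grip": 0,"slide": [0,0,0],"spin": 7},{"grip": 0,"slide": [0,0,0],"spin": 7},{"grip": 0,"slide": [0,0,0],"spin": 7},{"grip": 0,"slide": [0,0,0],"spin": 7},{"grip": 0,"slide": [0,0,0],"spin": 7},{"grip": 0,"slide": [0,0,0],"spin": 7},{"grip": 0,"slide": [0,0,0],"spin": 7},{"grip": 0,"slide": [0,0,0],"spin": 6},{"grip": 0,"slide": [0,0,0],"spin": 0}]}}

```text
time_s: 10.48
ee_pos: [0.6191, 0.0081, 0.1168]
eef_rot: [-1.571, 0.0, -0.515]
force: [0.5, -0.3, 0.6]
grip_width: 0.0468
```

>>> {"method": "step_arm", "body": {"force": 25, "plan": [{"grip": 0,"slide": [0.006,0,0],"spin": 0},{"grip": 0.2,"slide": [0.005,0,0],"spin": 0},{"grip": 0.2,"slide": [0,0,0],"spin": 0},{"grip": 0.2,"slide": [0,0,0],"spin": 0},{"grip": 0.4,"slide": [0,0,0],"spin": 0},{"grip": 0.4,"slide": [0,0,0],"spin": 0},{"grip": 1,"slide": [0,0,0],"spin": 0},{"grip": 1,"slide": [0,0,0],"spin": 0},{"grip": 1,"slide": [0,0,0],"spin": 0},{"grip": 1,"slide": [0,0,0],"spin": 0}]}}

```text
time_s: 11.32
ee_pos: [0.6287, 0.0028, 0.117]
eef_rot: [-1.571, -0.0, -0.51]
force: [-2.0, 0.4, 3.0]
grip_width: 0.0235
```

Gripped radially. I'll push outward in small steps to find the upright stop.

>>> {"method": "step_arm", "body": {"plan": [{"grip": 1,"slide": [0.0015,0,0],"spin": 0},{"grip": 1,"slide": [0,0,0],"spin": 0},{"grip": 1,"slide": [0,0,0],"spin": 0}]}}

```text
time_s: 11.57
ee_pos: [0.6295, 0.0024, 0.1169]
eef_rot: [-1.571, 0.002, -0.509]
force: [-6.7, 3.5, 4.0]
grip_width: 0.0234
```

Run:
```python
from geo import *
import cv2
b=cams.camera("side");a=cams.camera("wrist");cv2.imwrite("pics/s12.png",cv2.hconcat([cv2.resize(b[130:205,215:290],(400,400),interpolation=cv2.INTER_CUBIC),cv2.resize(a[120:345,140:365],(400,400),interpolation=cv2.INTER_CUBIC)]))
u=np.array([np.cos(-.515),np.sin(-.515)]);s=cams.calibration("side");w=cams.calibration("wrist")
for d in(75,80,85,90):
    f=np.radians(d);r=.075-.07*np.cos(f);p=[.563+u[0]*r,.0388+u[1]*r,.089+.07*np.sin(f)]
    print(d,(proj(s,p)-[215,130])*5.33,(proj(w,p)-[140,120])*1.778+[400,0])
```

```text
75 [271.67136286 132.80862559] [536.22102592 234.72580848]
80 [285.70694371 133.03564809] [556.00138256 236.76295601]
85 [300.03866314 134.42322495] [576.46379022 238.05585576]
90 [314.54620538 136.96749026] [597.28197419 238.57348858]
```

View pics/s12.png

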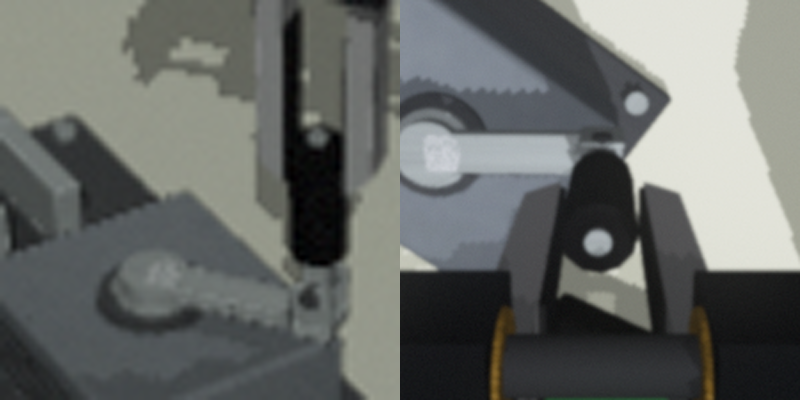

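>>> {"method": "step_arm", "body": {"plan": [{"grip": 1,"slide": [0.001,0,0],"spin": 0},{"grip": 1,"slide": [0,0,0],"spin": 0},{"grip": 1,"slide": [0,0,0],"spin": 0}]}}

```text
time_s: 11.92
ee_pos: [0.6301, 0.0021, 0.1168]
eef_rot: [-1.571, 0.003, -0.509]
force: [-7.8, 3.9, 5.5]
grip_width: 0.0233
```

Run:
```python
import numpy as np
R=.075
p=-np.arange(0,6.3,.1)
x,z=R*np.cos(p),R*np.sin(p)
for i in range(60): print(f"{p[i+1]:.1f}: {x[i+1]-x[i]:.4f},{z[i+1]-z[i]:.4f}", end=" | " if i%5<4 else "\n")
```

```text
-0.1: -0.0004,-0.0075 | -0.2: -0.0011,-0.0074 | -0.3: -0.0019,-0.0073 | -0.4: -0.0026,-0.0070 | -0.5: -0.0033,-0.0068
-0.6: -0.0039,-0.0064 | -0.7: -0.0045,-0.0060 | -0.8: -0.0051,-0.0055 | -0.9: -0.0056,-0.0049 | -1.0: -0.0061,-0.0044
-1.1: -0.0065,-0.0037 | -1.2: -0.0068,-0.0031 | -1.3: -0.0071,-0.0024 | -1.4: -0.0073,-0.0016 | -1.5: -0.0074,-0.0009
-1.6: -0.0075,-0.0002 | -1.7: -0.0075,0.0006 | -1.8: -0.0074,0.0013 | -1.9: -0.0072,0.0021 | -2.0: -0.0070,0.0028
-2.1: -0.0067,0.0035 | -2.2: -0.0063,0.0041 | -2.3: -0.0058,0.0047 | -2.4: -0.0053,0.0053 | -2.5: -0.0048,0.0058
-2.6: -0.0042,0.0062 | -2.7: -0.0035,0.0066 | -2.8: -0.0029,0.0069 | -2.9: -0.0022,0.0072 | -3.0: -0.0014,0.0074
-3.1: -0.0007,0.0075 | -3.2: 0.0001,0.0075 | -3.3: 0.0008,0.0075 | -3.4: 0.0016,0.0073 | -3.5: 0.0023,0.0071
-3.6: 0.0030,0.0069 | -3.7: 0.0036,0.0065 | -3.8: 0.0043,0.0062 | -3.9: 0.0049,0.0057 | -4.0: 0.0054,0.0052
-4.1: 0.0059,0.0046 | -4.2: 0.0063,0.0040 | -4.3: 0.0067,0.0033 | -4.4: 0.0070,0.0027 | -4.5: 0.0072,0.0019
-4.6: 0.0074,0.0012 | -4.7: 0.0075,0.0005 | -4.8: 0.0075,-0.0003 | -4.9: 0.0074,-0.0010 | -5.0: 0.0073,-0.0018
-5.1: 0.0071,-0.0025 | -5.2: 0.0068,-0.0032 | -5.3: 0.0064,-0.0038 | -5.4: 0.0060,-0.0045 | -5.5: 0.0055,-0.0050
-5.6: 0.0050,-0.0056 | -5.7: 0.0044,-0.0060 | -5.8: 0.0038,-0.0065 | -5.9: 0.0031,-0.0068 | -6.0: 0.0025,-0.0071
```

>>> {"method": "step_arm", "body": {"force": 40, "plan": [{"grip": 1,"slide": [0,0,0],"spin": 0},{"grip": 1,"slide": [-0.0019,0,-0.0075],"spin": 0},{"grip": 1,"slide": [-0.0011,0,-0.0074],"spin": 0},{"grip": 1,"slide": [-0.0019,0,-0.0073],"spin": 0},{"grip": 1,"slide": [-0.0026,0,-0.007],"spin": 0},{"grip": 1,"slide": [-0.0033,0,-0.0068],"spin": 0}]}}

```text
time_s: 12.42
ee_pos: [0.6041, -0.0242, 0.1171]
eef_rot: [-1.569, -0.001, -0.509]
force: [2.0, 5.6, 1.7]
grip_width: 0.0229
```

>>> {"method": "step_arm", "body": {"plan": [{"grip": 1,"slide": [-0.0039,0,-0.0064],"spin": 0},{"grip": 1,"slide": [-0.0045,0,-0.006],"spin": 0},{"grip": 1,"slide": [-0.0051,0,-0.0055],"spin": 0},{"grip": 1,"slide": [-0.0056,0,-0.0049],"spin": 0},{"grip": 1,"slide": [-0.0061,0,-0.0044],"spin": 0},{"grip": 1,"slide": [-0.0065,0,-0.0037],"spin": 0},{"grip": 1,"slide": [-0.0068,0,-0.0031],"spin": 0},{"grip": 1,"slide": [-0.0071,0,-0.0024],"spin": 0},{"grip": 1,"slide": [-0.0073,0,-0.0016],"spin": 0},{"grip": 1,"slide": [-0.0074,0,-0.0009],"spin": 0}]}}

```text
time_s: 13.25
ee_pos: [0.533, -0.0292, 0.1172]
eef_rot: [-1.57, -0.002, -0.51]
force: [5.5, 0.9, -0.8]
grip_width: 0.023
```

```bash
python3 look.py s13
```

```text
(no output)
```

View pics/s13.png

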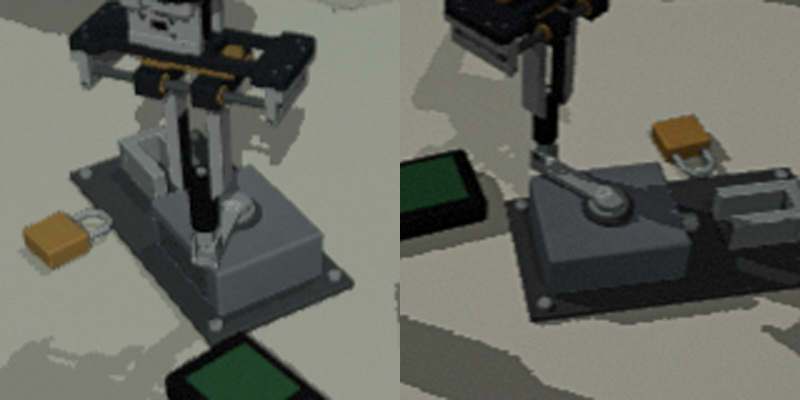

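It is winding cleanly with the handle upright, at about 5 N. Continuing.

>>> {"method": "step_arm", "body": {"plan": [{"grip": 1,"slide": [-0.0075,0,-0.0002],"spin": 0},{"grip": 1,"slide": [-0.0075,0,0.0006],"spin": 0},{"grip": 1,"slide": [-0.0074,0,0.0013],"spin": 0},{"grip": 1,"slide": [-0.0072,0,0.0021],"spin": 0},{"grip": 1,"slide": [-0.007,0,0.0028],"spin": 0},{"grip": 1,"slide": [-0.0067,0,0.0035],"spin": 0},{"grip": 1,"slide": [-0.0063,0,0.0041],"spin": 0},{"grip": 1,"slide": [-0.0058,0,0.0047],"spin": 0},{"grip": 1,"slide": [-0.0053,0,0.0053],"spin": 0},{"grip": 1,"slide": [-0.0048,0,0.0058],"spin": 0}]}}

```text
time_s: 14.18
ee_pos: [0.4894, 0.0295, 0.1171]
eef_rot: [-1.571, 0.0, -0.51]
force: [1.1, -4.5, 3.4]
grip_width: 0.0228
```

>>> {"method": "step_arm", "body": {"plan": [{"grip": 1,"slide": [-0.0042,0,0.0062],"spin": 0},{"grip": 1,"slide": [-0.0035,0,0.0066],"spin": 0},{"grip": 1,"slide": [-0.0029,0,0.0069],"spin": 0},{"grip": 1,"slide": [-0.0022,0,0.0072],"spin": 0},{"grip": 1,"slide": [-0.0014,0,0.0074],"spin": 0},{"grip": 1,"slide": [-0.0007,0,0.0075],"spin": 0},{"grip": 1,"slide": [0.0001,0,0.0075],"spin": 0},{"grip": 1,"slide": [0.0008,0,0.0075],"spin": 0},{"grip": 1,"slide": [0.0016,0,0.0073],"spin": 0},{"grip": 1,"slide": [0.0023,0,0.0071],"spin": 0},{"grip": 1,"slide": [0,0,0],"spin": 0}]}}

```text
time_s: 15.1
ee_pos: [0.5156, 0.0975, 0.1169]
eef_rot: [-1.571, 0.002, -0.509]
force: [-2.9, -0.6, 7.7]
grip_width: 0.0234
```

```bash
python3 look.py s14
python3 - <<'E'
import cv2
from geo import *
c=cams.calibration("wrist");np.savez("pics/w14.npz",**c)
a=cams.camera("wrist");cv2.imwrite("pics/w14.png",a)
E
```

```text
(no output)
```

View pics/s14.png

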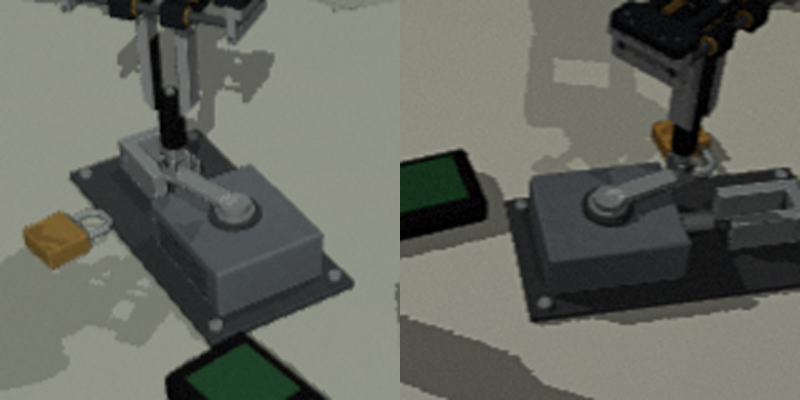

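View pics/w14.png

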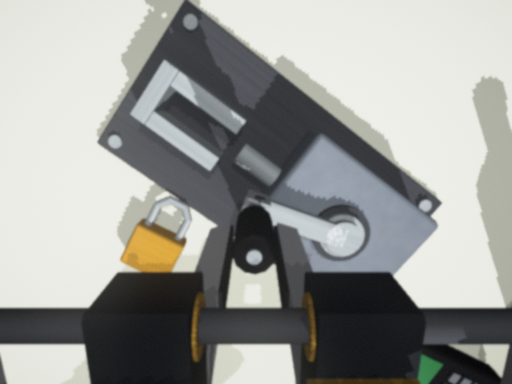

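>>> {"method": "step_arm", "body": {"plan": [{"grip": 1,"slide": [0,0,0],"spin": 6.7},{"grip": 1,"slide": [0,0,0],"spin": 6.7},{"grip": 1,"slide": [0,0,0],"spin": 6.7},{"grip": 1,"slide": [0,0,0],"spin": 6.7},{"grip": 1,"slide": [0,0,0],"spin": 6.7},{"grip": 1,"slide": [0,0,0],"spin": 6.7},{"grip": 1,"slide": [0,0,0],"spin": 0}]}}

```text
time_s: 15.83
ee_pos: [0.5156, 0.0964, 0.1169]
eef_rot: [-1.571, 0.0, -1.217]
force: [-1.0, -4.6, 4.9]
grip_width: 0.0232
```

>>> {"method": "step_arm", "body": {"plan": [{"grip": 1,"slide": [-0.0022,0,0.0072],"spin": 0},{"grip": 1,"slide": [-0.0014,0,0.0074],"spin": 0},{"grip": 1,"slide": [-0.0007,0,0.0075],"spin": 0},{"grip": 1,"slide": [0.0001,0,0.0075],"spin": 0},{"grip": 1,"slide": [0.0008,0,0.0075],"spin": 0},{"grip": 1,"slide": [0.0016,0,0.0073],"spin": 0},{"grip": 1,"slide": [0.0023,0,0.0071],"spin": 0},{"grip": 1,"slide": [0.003,0,0.0069],"spin": 0}]}}

```text
time_s: 16.5
ee_pos: [0.5712, 0.1143, 0.1169]
eef_rot: [-1.572, 0.001, -1.206]
force: [-4.2, -0.8, 7.6]
grip_width: 0.0231
```

>>> {"method": "step_arm", "body": {"plan": [{"grip": 1,"slide": [0.0036,0,0.0065],"spin": 0},{"grip": 1,"slide": [0.0043,0,0.0062],"spin": 0},{"grip": 1,"slide": [0.0049,0,0.0057],"spin": 0},{"grip": 1,"slide": [0,0,0],"spin": 0},{"grip": 1,"slide": [0,0,0],"spin": 0}]}}

```text
time_s: 16.92
ee_pos: [0.5931, 0.1089, 0.1169]
eef_rot: [-1.571, 0.002, -1.207]
force: [-3.0, 0.8, 6.8]
grip_width: 0.0232
```

```bash
python3 look.py s15
```

```text
(no output)
```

View pics/s15.png

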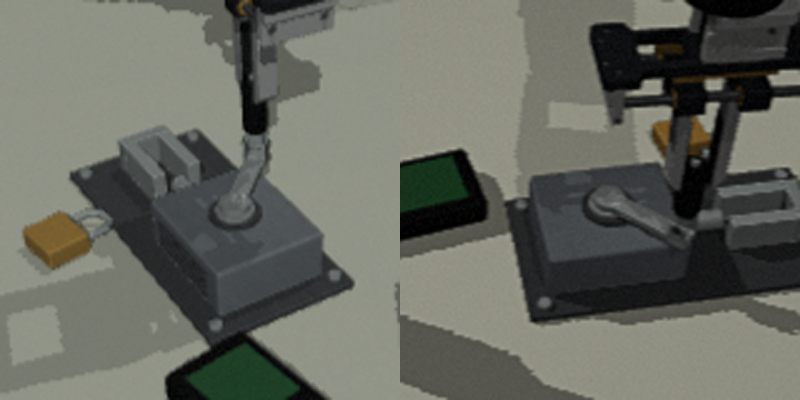

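>>> {"method": "step_arm", "body": {"plan": [{"grip": 1,"slide": [0.0054,0,0.0052],"spin": 0},{"grip": 1,"slide": [0.0059,0,0.0046],"spin": 0},{"grip": 1,"slide": [0,0,0],"spin": 0}]}}

```text
time_s: 17.27
ee_pos: [0.6067, 0.1017, 0.1169]
eef_rot: [-1.571, 0.002, -1.207]
force: [-2.9, 3.2, 7.7]
grip_width: 0.0229
```

>>> {"method": "step_arm", "body": {"plan": [{"grip": 1,"slide": [0.0063,0,0.004],"spin": 0},{"grip": 1,"slide": [0,0,0],"spin": 0},{"grip": 1,"slide": [0,0,0],"spin": 0}]}}

```text
time_s: 17.52
ee_pos: [0.6123, 0.0975, 0.117]
eef_rot: [-1.571, 0.002, -1.206]
force: [-2.5, 2.6, 6.9]
grip_width: 0.0232
```

>>> {"method": "step_arm", "body": {"plan": [{"grip": 1,"slide": [0.0067,0,0.0033],"spin": 0},{"grip": 1,"slide": [0,0,0],"spin": 0},{"grip": 1,"slide": [0,0,0],"spin": 0}]}}

```text
time_s: 17.77
ee_pos: [0.6177, 0.0925, 0.117]
eef_rot: [-1.571, 0.002, -1.206]
force: [-1.5, 3.2, 6.5]
grip_width: 0.023
```

>>> {"method": "step_arm", "body": {"plan": [{"grip": 1,"slide": [0.0035,0,0.0013],"spin": 0},{"grip": 1,"slide": [0,0,0],"spin": 0},{"grip": 1,"slide": [0,0,0],"spin": 0}]}}

```text
time_s: 18.02
ee_pos: [0.6202, 0.0899, 0.117]
eef_rot: [-1.57, 0.002, -1.206]
force: [-0.9, 4.2, 5.0]
grip_width: 0.023
```

>>> {"method": "step_arm", "body": {"plan": [{"grip": 1,"slide": [0.0035,0,0.0011],"spin": 0},{"grip": 1,"slide": [0,0,0],"spin": 0},{"grip": 1,"slide": [0,0,0],"spin": 0}]}}

```text
time_s: 18.27
ee_pos: [0.6225, 0.0871, 0.1171]
eef_rot: [-1.57, 0.002, -1.206]
force: [-0.5, 3.8, 6.4]
grip_width: 0.0229
```

>>> {"method": "step_arm", "body": {"plan": [{"grip": 1,"slide": [0.0036,0,0.0008],"spin": 0},{"grip": 1,"slide": [0,0,0],"spin": 0},{"grip": 1,"slide": [0,0,0],"spin": 0}]}}

```text
time_s: 18.52
ee_pos: [0.6246, 0.0841, 0.1171]
eef_rot: [-1.57, 0.002, -1.206]
force: [0.5, 5.1, 5.3]
grip_width: 0.0231
```

>>> {"method": "step_arm", "body": {"plan": [{"grip": 1,"slide": [0.0037,0,0.0006],"spin": 0},{"grip": 1,"slide": [0,0,0],"spin": 0},{"grip": 1,"slide": [0,0,0],"spin": 0}]}}

```text
time_s: 18.77
ee_pos: [0.6266, 0.0809, 0.1172]
eef_rot: [-1.569, 0.002, -1.206]
force: [1.5, 5.3, 5.9]
grip_width: 0.0232
```

>>> {"method": "step_arm", "body": {"plan": [{"grip": 1,"slide": [0.0037,0,0.0003],"spin": 0},{"grip": 1,"slide": [0,0,0],"spin": 0},{"grip": 1,"slide": [0,0,0],"spin": 0}]}}

```text
time_s: 19.02
ee_pos: [0.6283, 0.0775, 0.1172]
eef_rot: [-1.569, 0.002, -1.206]
force: [1.8, 5.6, 5.1]
grip_width: 0.023
```

>>> {"method": "step_arm", "body": {"plan": [{"grip": 1,"slide": [0.0037,0,0.0015],"spin": 0},{"grip": 1,"slide": [0,0,0.001],"spin": 0},{"grip": 1,"slide": [0,0,0],"spin": 0}]}}

```text
time_s: 19.27
ee_pos: [0.6314, 0.0744, 0.1169]
eef_rot: [-1.571, 0.002, -1.207]
force: [-3.1, 3.1, 6.9]
grip_width: 0.0232
```

>>> {"method": "step_arm", "body": {"plan": [{"grip": 1,"slide": [0.0037,0,0.0005],"spin": 0},{"grip": 1,"slide": [0,0,0],"spin": 0},{"grip": 1,"slide": [0,0,0],"spin": 0}]}}

```text
time_s: 19.52
ee_pos: [0.633, 0.071, 0.1169]
eef_rot: [-1.571, 0.002, -1.207]
force: [-3.9, 2.2, 6.1]
grip_width: 0.023
```

```bash
python3 look.py s16;python3 - <<'E'
import cv2
from geo import *
a=cams.camera("wrist");cv2.imwrite("pics/w16.png",a)
E
```

```text
(no output)
```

View pics/s16.png

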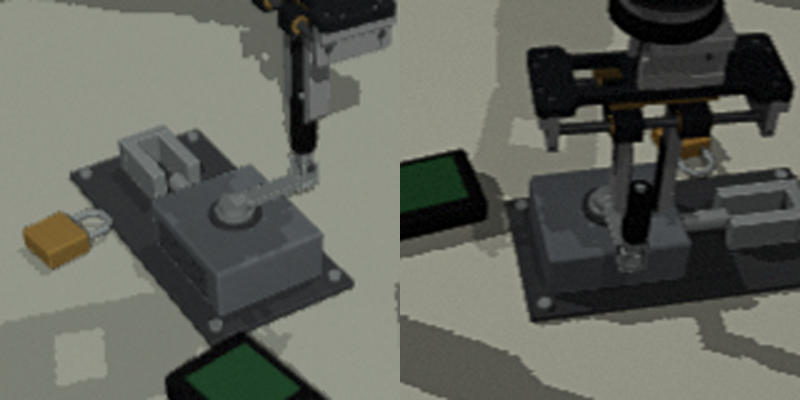

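View pics/w16.png

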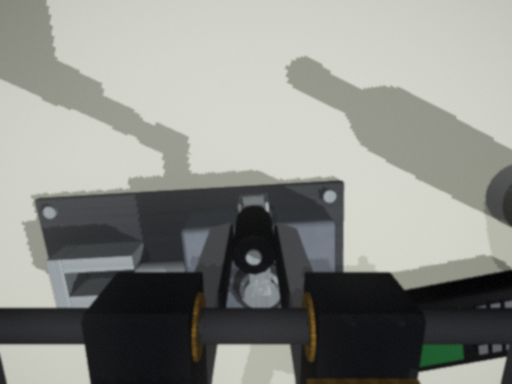

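>>> {"method": "step_arm", "body": {"plan": [{"grip": 1,"slide": [0.0037,0,0],"spin": 0},{"grip": 1,"slide": [0,0,0],"spin": 0},{"grip": 1,"slide": [0,0,0],"spin": 0}]}}

```text
time_s: 19.92
ee_pos: [0.6345, 0.0676, 0.117]
eef_rot: [-1.571, 0.002, -1.207]
force: [-2.7, 2.7, 5.3]
grip_width: 0.023
```

>>> {"method": "step_arm", "body": {"plan": [{"grip": 1,"slide": [0.0037,0,-0.0002],"spin": 0},{"grip": 1,"slide": [0,0,0],"spin": 0},{"grip": 1,"slide": [0,0,0],"spin": 0}]}}

```text
time_s: 20.17
ee_pos: [0.6357, 0.0641, 0.117]
eef_rot: [-1.571, 0.002, -1.207]
force: [-1.8, 3.2, 6.5]
grip_width: 0.0232
```

>>> {"method": "step_arm", "body": {"plan": [{"grip": 1,"slide": [0.0037,0,-0.0004],"spin": 0},{"grip": 1,"slide": [0,0,0],"spin": 0},{"grip": 1,"slide": [0,0,0],"spin": 0}]}}

```text
time_s: 20.42
ee_pos: [0.6367, 0.0605, 0.117]
eef_rot: [-1.57, 0.002, -1.207]
force: [-1.5, 3.6, 6.0]
grip_width: 0.0233
```

>>> {"method": "step_arm", "body": {"plan": [{"grip": 1,"slide": [0.0037,0,-0.0004],"spin": 0},{"grip": 1,"slide": [0,0,0],"spin": 0},{"grip": 1,"slide": [0,0,0],"spin": 0}]}}

```text
time_s: 20.67
ee_pos: [0.6377, 0.057, 0.117]
eef_rot: [-1.57, 0.002, -1.207]
force: [-0.5, 3.2, 5.6]
grip_width: 0.023
```

>>> {"method": "step_arm", "body": {"plan": [{"grip": 1,"slide": [0.0037,0,-0.0006],"spin": 0},{"grip": 1,"slide": [0,0,0],"spin": 0},{"grip": 1,"slide": [0,0,0],"spin": 0}]}}

```text
time_s: 20.92
ee_pos: [0.6385, 0.0533, 0.117]
eef_rot: [-1.57, 0.002, -1.207]
force: [-0.5, 3.5, 5.2]
grip_width: 0.0228
```

>>> {"method": "step_arm", "body": {"plan": [{"grip": 1,"slide": [0.0037,0,-0.0008],"spin": 0},{"grip": 1,"slide": [0,0,0],"spin": 0},{"grip": 1,"slide": [0,0,0],"spin": 0}]}}

```text
time_s: 21.17
ee_pos: [0.639, 0.0496, 0.1171]
eef_rot: [-1.57, 0.002, -1.207]
force: [0.1, 4.0, 5.2]
grip_width: 0.0229
```

>>> {"method": "step_arm", "body": {"plan": [{"grip": 1,"slide": [0.0037,0,-0.0007],"spin": 0},{"grip": 1,"slide": [0,0,0],"spin": 0},{"grip": 1,"slide": [0,0,0],"spin": 0}]}}

```text
time_s: 21.42
ee_pos: [0.6395, 0.0465, 0.117]
eef_rot: [-1.57, 0.003, -1.207]
force: [-1.1, 6.5, 6.3]
grip_width: 0.0232
```

>>> {"method": "step_arm", "body": {"plan": [{"grip": 1,"slide": [0.0036,0,-0.0009],"spin": 0},{"grip": 1,"slide": [0,0,0],"spin": 0},{"grip": 1,"slide": [0,0,0],"spin": 0}]}}

```text
time_s: 21.67
ee_pos: [0.6398, 0.0435, 0.117]
eef_rot: [-1.57, 0.004, -1.206]
force: [-1.4, 11.3, 6.7]
grip_width: 0.0227
```

>>> {"method": "step_arm", "body": {"plan": [{"grip": 1,"slide": [0.0036,0,-0.001],"spin": 0},{"grip": 1,"slide": [0,0,0],"spin": 0},{"grip": 1,"slide": [0,0,0],"spin": 0}]}}

```text
time_s: 21.92
ee_pos: [0.6401, 0.0404, 0.1171]
eef_rot: [-1.57, 0.005, -1.206]
force: [-2.7, 14.7, 7.0]
grip_width: 0.0232
```

Firm: the push climbed from 6.5 to 11.3 to 14.7 N. Holding.

>>> {"method": "step_arm", "body": {"plan": [{"grip": 1,"slide": [0.0006,0,0],"spin": 0},{"grip": 1,"slide": [0,0,0],"spin": 0},{"grip": 1,"slide": [0,0,0],"spin": 0},{"grip": 1,"slide": [0,0,0],"spin": 0},{"grip": 1,"slide": [0,0,0],"spin": 0}]}}

```text
time_s: 22.33
ee_pos: [0.6402, 0.0401, 0.1171]
eef_rot: [-1.57, 0.005, -1.206]
force: [-3.8, 15.7, 7.1]
grip_width: 0.0231
```

```bash
python3 look.py s17
```

```text
(no output)
```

View pics/s17.png

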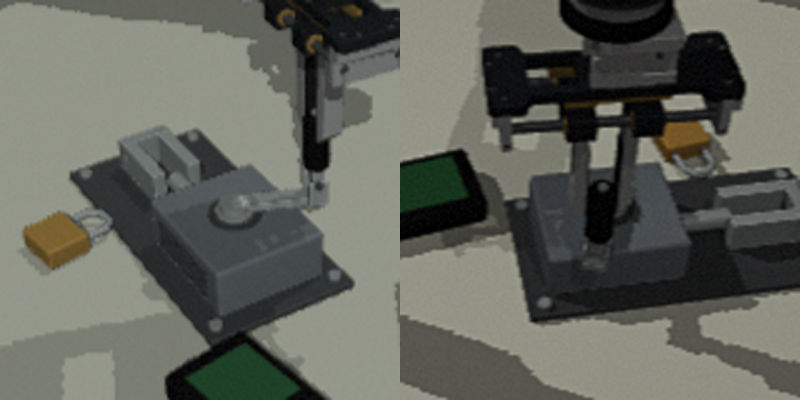

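>>> {"method": "step_arm", "body": {"plan": [{"grip": 1,"slide": [-0.003,0,0],"spin": 0},{"grip": 1,"slide": [-0.003,0,0],"spin": 0},{"grip": 1,"slide": [0,0,0],"spin": 0}]}}

```text
time_s: 22.68
ee_pos: [0.6387, 0.045, 0.1173]
eef_rot: [-1.569, 0.003, -1.206]
force: [1.7, 9.9, 5.0]
grip_width: 0.0232
```

>>> {"method": "step_arm", "body": {"plan": [{"grip": 0,"slide": [0,0,0],"spin": 0},{"grip": 0,"slide": [0,0,0],"spin": 0},{"grip": 0,"slide": [0,0,0],"spin": 0},{"grip": 0,"slide": [0,0,0],"spin": 0},{"grip": 0,"slide": [0,0,0],"spin": 0},{"grip": 0,"slide": [0,0,0],"spin": 0}]}}

```text
time_s: 23.18
ee_pos: [0.6383, 0.042, 0.1165]
eef_rot: [-1.572, 0.0, -1.211]
force: [0.3, 0.6, -0.3]
grip_width: 0.0471
```

```bash
python3 look.py s18
python3 - <<'E'
import cv2
from geo import *
a=cams.camera("wrist");cv2.imwrite("pics/w18.png",a)
E
```

```text
(no output)
```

View pics/s18.png

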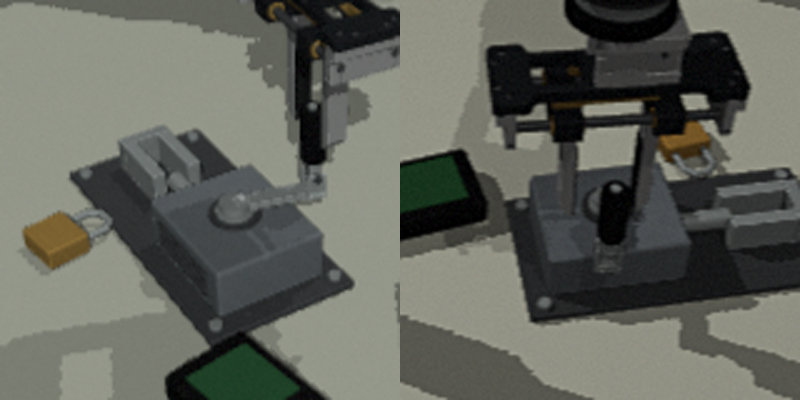

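View pics/w18.png

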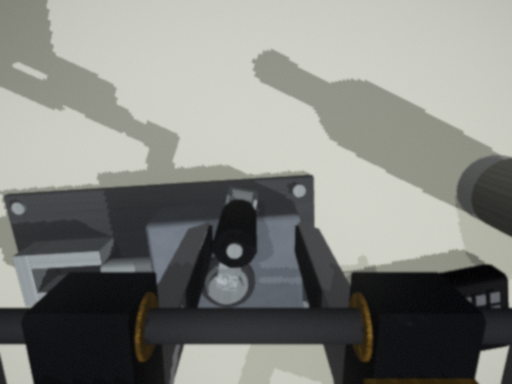

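>>> {"method": "step_arm", "body": {"plan": [{"grip": -0.6,"slide": [0,0,0],"spin": 0},{"grip": -0.6,"slide": [0,0,0],"spin": 0},{"grip": -0.6,"slide": [0,0,0],"spin": 0},{"grip": -0.6,"slide": [0,0,0],"spin": 0},{"grip": -0.6,"slide": [0,-0.02,0],"spin": 0},{"grip": -0.6,"slide": [0,-0.03,0],"spin": 0},{"grip": -0.6,"slide": [0,-0.03,0],"spin": 0},{"grip": -0.6,"slide": [0,-0.02,0],"spin": 0},{"grip": -0.6,"slide": [0,0,0],"spin": 0},{"grip": -0.6,"slide": [0,0,0],"spin": 0}]}}

```text
time_s: 24.17
ee_pos: [0.6387, 0.0421, 0.2177]
eef_rot: [-1.569, -0.001, -1.211]
force: [-0.7, 1.0, -0.3]
grip_width: 0.0751
```

Run:
```python
import cv2
from geo import *
w=cams.calibration("wrist");s=cams.calibration("side");c=cams.calibration("scene")
for n in("wrist","side","scene"):
    cv2.imwrite(f"pics/{n}19.png",cams.camera(n))
a=cv2.imread("pics/side19.png")[110:250,170:310];b=cv2.imread("pics/scene19.png")[130:250,250:410]
cv2.imwrite("pics/s19.png",cv2.resize(a,(600,600),interpolation=cv2.INTER_CUBIC))
cv2.imwrite("pics/c19.png",cv2.resize(b,(800,600),interpolation=cv2.INTER_CUBIC))
for th in(.1,.15,.2,.25):
  u=np.array([np.cos(th),np.sin(th)])
  for d in(75,90):
    f=np.radians(d);P=lambda L:[.563+u[0]*(.075-L*np.cos(f)),.0388+u[1]*(.075-L*np.cos(f)),.089+L*np.sin(f)]
    print(th,d,*[((proj(s,P(L))-[170,110])*4.286).round() for L in(0,.07)],*[((proj(c,P(L))-[250,130])*5).round() for L in(0,.07)])
T=[.563-.404*0,0,0]
ya=.404
for y in(.113,.117,.121,.125):
  p=[.563-np.sin(ya)*y,.0388+np.cos(ya)*y,.036];print("tip top",y,((proj(s,p)-[170,110])*4.286).round(),((proj(c,p)-[250,130])*5).round())
```

```text
0.1 75 [451. 258.] [416. 154.] [253. 442.] [269. 298.]
0.1 90 [451. 258.] [451. 145.] [253. 442.] [265. 326.]
0.15 75 [449. 254.] [415. 151.] [262. 443.] [276. 299.]
0.15 90 [449. 254.] [449. 141.] [262. 443.] [275. 326.]
0.2 75 [447. 250.] [413. 148.] [271. 443.] [283. 299.]
0.2 90 [447. 250.] [447. 138.] [271. 443.] [284. 327.]
0.25 75 [444. 246.] [411. 146.] [280. 444.] [290. 299.]
0.25 90 [444. 246.] [444. 134.] [280. 444.] [294. 327.]
tip top 0.113 [219. 254.] [495. 372.]
tip top 0.117 [216. 251.] [503. 371.]
tip top 0.121 [213. 247.] [511. 371.]
tip top 0.125 [210. 244.] [520. 370.]
```

View pics/s19.png

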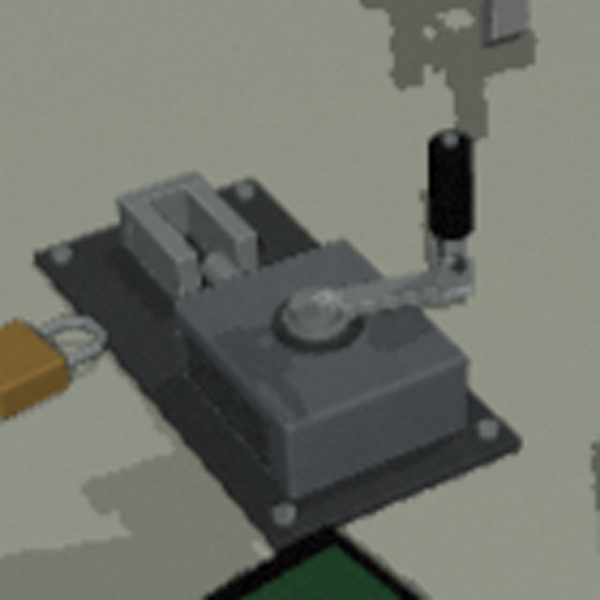

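View pics/c19.png

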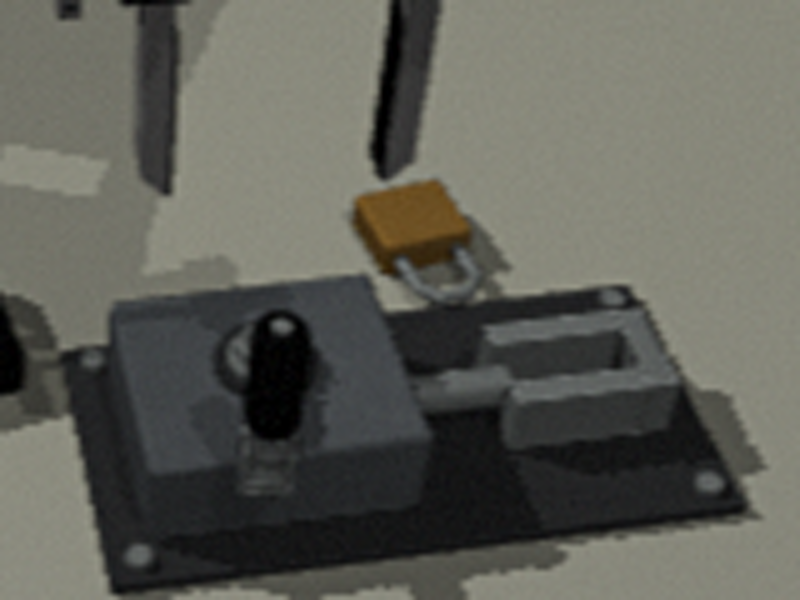

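View pics/side19.png

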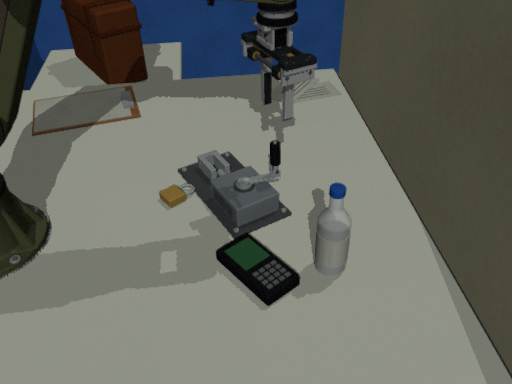

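```bash
python3 -c "
from station import hand_in;print(hand_in())"
```

```text
the job is handed in; nothing more can be done
None
```

I unfolded the crank handle to upright and wound it clockwise about 5.7 rad until it came up firm. I then let go and handed the job in at about 24 s of the 72 s allowed. The hand-in gave no verdict.

**Unfolding:** The first two grasps slipped because the fingertips appeared about 10 mm higher in the pictures than the reported TCP, so I regrasped lower. A third grasp brought the handle to about 75° before it slid in the pads. I then regripped along the arm and pushed the handle to its upright stop, with the bolt still barely out.

**Winding:** It took a steady 4 to 5 N. At the stop the push built up from 6.5 to 11.3, 14.7 and 15.7 N, and I held it there for about 0.4 s. The highest force I read along the push was 15.7 N, well under the 25 N limit.

**Last checks:**
- **Handle:** it looks upright within about 4° in the side view and close to 90° in the scene view. The side view shows a slight lean, but it is well within the allowed 0.27 rad.
- **Bolt:** the tip shows in the keeper mouth where y = 121 mm projects. I could only read this to about 3 mm in the picture, so the main evidence that it is home is the firm stop.
- **Bystanders:** the bottle, terminal and padlock look unmoved.
- **Gripper:** it is open, 100 mm higher and touching nothing.

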